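Set the washed bath ware out to dry

TASK

The washed bath ware has to be set out to dry: stand each aluminium heat block against the kerb of the drain board and tip it over the kerb, so that it ends lying with its wells facing up, wholly on the board. Hang the two wire baskets by their handles on the drip stand, one on each hook, and leave the glassware and bottles standing.

Things in the scene. Friction and masses are not known exactly. Their poses are not given: they have to be found in the camera images.
- block1_c (a point): centre of a solid aluminium heat block, 50 (own x) x 95 (y) x 75 mm (z), about 0.65 kg; twelve dark round wells (flat to the touch) cover its face on own -x. It starts standing, own z up, centre 37.5 mm above the bench, wells roughly towards the robot; lying wells up, own x points down and it is 50 mm high. Two or three of the three blocks are present
- block1: the same block; origin at the middle of the 50 x 95 mm side it first stands on, axes as for its centre
- block2_c (a point): centre of a solid aluminium heat block, 50 (own x) x 95 (y) x 75 mm (z), about 0.65 kg; twelve dark round wells (flat to the touch) cover its face on own -x. It starts standing, own z up, centre 37.5 mm above the bench, wells roughly towards the robot; lying wells up, own x points down and it is 50 mm high. Two or three of the three blocks are present
- block2: the same block; origin at the middle of the 50 x 95 mm side it first stands on, axes as for its centre
- block3_c (a point): centre of a solid aluminium heat block, 50 (own x) x 95 (y) x 75 mm (z), about 0.65 kg; twelve dark round wells (flat to the touch) cover its face on own -x. It starts standing, own z up, centre 37.5 mm above the bench, wells roughly towards the robot; lying wells up, own x points down and it is 50 mm high. Two or three of the three blocks are present
- block3: the same block; origin at the middle of the 50 x 95 mm side it first stands on, axes as for its centre
- kerb (a point): middle of the top edge of the upright steel kerb, a fixed fence 12 mm high and 460 mm long (own y) on the robot's side of the drain board. Own +x points onto the board, z up. A block standing against the kerb and pushed high up towards it tips over this edge onto the board; let the pushing point rise in an arc about the edge, or it may jam
- board: the fixed flat grey drain board, flush with the kerb's top: 160 (own x) x 460 (own y) x 12 mm, axes as for the kerb; origin under its middle, 80 mm behind the kerb
- hook_r (a point): right (own -y) hook of the fixed steel drip stand: point on top of its level prong, half-way along, 175 mm above the bench. The prong is a 10 mm rod along own x; 50 mm away on own +x it meets a 12 mm crossbar (axis 170 mm high, nothing above), 50 mm away on own -x, towards the robot, it ends in an upturned tip 190 mm high. The prongs are 130 mm apart; z up
- hook_l (a point): left (own +y) hook of the fixed steel drip stand: point on top of its level prong, half-way along, 175 mm above the bench. The prong is a 10 mm rod along own x; 50 mm away on own +x it meets a 12 mm crossbar (axis 170 mm high, nothing above), 50 mm away on own -x, towards the robot, it ends in an upturned tip 190 mm high. The prongs are 130 mm apart; z up
- bail1 (a point): middle of the level top bar of the bail (rigid arched handle) of a steel wire basket; the bar is an 8 mm round rod along own y, its axis 110 mm above the basket's underside, with uprights at own y = +-43.5 mm. The basket is 60 (x) x 90 (y) x 45 mm high, 0.14 kg, own z up when upright; front and back are alike
- basket1: the same basket; origin at the middle of its underside, axes as for its bail
- bail2 (a point): middle of the level top bar of the bail (rigid arched handle) of a steel wire basket; the bar is an 8 mm round rod along own y, its axis 110 mm above the basket's underside, with uprights at own y = +-43.5 mm. The basket is 60 (x) x 90 (y) x 45 mm high, 0.14 kg, own z up when upright; front and back are alike
- basket2: the same basket; origin at the middle of its underside, axes as for its bail
- jar: small amber screw-top jar, 48 mm wide, 65 mm high, standing between the blocks and the baskets; leave it standing; origin under its centre
- reagent: amber reagent bottle, 64 mm wide, 130 mm high, right of the blocks; leave it standing; origin under its centre
There are look-alikes about, which are no part of the job. Leave any blue or pink look-alike of the block3 alone.

How it is judged:
By the outcome, as a careful person would: the job done as asked, in the order asked, and still so for the second after the job is handed in, with the robot touching nothing.
Of block1, block2, block3 only 2 to 3 are there at a start; the rules pass over those that are not, and their reading is None.
At some moment in a run one of basket1, basket2 may be knocked a few centimetres aside while the robot is not near it.
Once in a run the grip may slacken for a moment while it holds something.
It also fails if it takes over 210 s, if anything falls off the work surface, if the arm or the gripper's body presses on something with over 40 N, if the wrist force passes 120 N, or if a joint passes its speed limit or range.

ROBOT

A 6-joint arm with a two-finger parallel gripper is mounted at the origin on the work surface. World frame = base frame: x ahead of the robot, y to its left, z up, the work surface at z = 0. Lengths are in m, angles in rad, forces in N, time in s.
With the tool pointing down it reaches from about 0.25 to 0.775 m from the base axis. Payload 4 kg.
Tool frame: the origin (TCP) lies on the centre line of the jaws, within the pads' length; the fingertips stand 17 mm ahead of it and the grasp point (between the pads) lies 2 mm behind it; z points along the fingers, y is the line along which they close (so a half turn about z gives the same grasp; the last joint's range is limited). The gripper opens to 94 mm and grips with 3 to 60 N. Pads are 16 mm wide; open, the fingers measure 119 mm over their backs; the gripper's body (75 mm by 177 mm) begins 78 mm behind the grasp point.
Start: joints at [-0.103, 0.087, 1.371, -0, 1.684, -0.103], TCP at [0.55, -0, 0.223] pointing down, gripper open.
Joint ranges: [-3.1, 3.1], [-0.76, 2.03], [0.27, 2.55], [-1.08, 4.22], [0.17, 2.65], [-2.57, 2.57]. Speed limits (rad/s): [2.79, 2.79, 3.14, 3.14, 3.14, 3.14].

INTERFACE

Orientations are given as [roll, pitch, yaw] about the fixed x, y, z axes, in that order (R = Rz(yaw) Ry(pitch) Rx(roll)).
In Python, from bench import robot gives the robot as it stands.
- The arm moves only by the tool servo_tool, never from a script. Its argument "plan" is a list of rows, each a list of 7 numbers: the shift along the tool's x, y, z normalised to -1 to 1, where 1 is 0.1 m, then the turn, a rotation vector about the tool's x, y, z normalised to -1 to 1, where 1 is pi/2 rad, then the finger opening in mm, from 0 to 94. In form: [[x, y, z, ax, ay, az, gripper], ...]. A call has 1 to 12 rows; each row is the pose to reach, as a shift and turn from the pose commanded when the call began, along the tool's axes at that moment; what a row does not reach only later rows make up. A row lasts 1/12 s, in which the tool goes at most 41.7 mm and 7.16 degrees, less where a joint would pass 70% of its speed; a pose out of reach is approached as far as the arm can. A call with a number of a shift or a turn outside -1 to 1 is refused whole. A call with a gripper value outside its range is refused whole. The fingers move at their own pace and stop on an object; the grip force is fixed at half the most. Time passes only in rows, so rows that repeat a pose let the fingers close. It gives the time, the measured TCP pose, the force, the opening and the grip force at its end, in the units of the state.
- robot.get_obs(): the state, without advancing time (a new reading comes with each control period).
- robot.snapshot(name): name is "scene" or "side" or "wrist"; returns the picture (480x640x3 uint8, red, green, blue); there is no depth.
- robot.camera_params(name): a dict with "camera_matrix" (3x3 intrinsics, pixels), "rvec" (rotation vector, rad) and "tvec" (3), from world to camera coordinates, as OpenCV has them; the wrist camera has in their place "tool_from_camera" (4x4, takes a point from camera to tool coordinates, whose origin is the TCP and whose axes are the flange's). Camera axes: x right, y down, z forward; pixel columns grow to the right and rows downward; lengths in m; the calibration is good to about 2 mm. A picture is of the moment at which its call begins: read the wrist's pose just before it. camera_params takes no time and is no camera call.
- robot.close_job(): hands the job in; it is judged then, once.
Trained networks look in the newest picture that a camera, given by its name, has taken for a name from the list of things; names that differ only in an ending like _2 or _b are one class to them, and where a whole thing is asked for, a point or a joint stands for the part that bears it (a point fixed in the world has none). Each returns a list of dicts, best first, with "conf" (0 to 1); they miss things now and then, are a little off and sometimes report something else, mostly with a low value. They report only what shows in the picture. A call takes as long as a camera call. They do not tell look-alikes from the thing itself.
- robot.find_in(thing, camera): "extent" ([centre column, centre row, width, height] in pixels, round what is visible of it).
The state is a dict: "time": time; "joint_positions": joint angles; "qvel": joint speeds; "joint_torque": joint torques, N m; "tool_pos": TCP position; "ee_rot": TCP orientation; "wrist_force": force on the tool from outside, world axes, zero at the start; "wrist_torque": the same for the moment, N m; "width": finger opening in m; "finger_force": force on a finger pad.
Only numpy, scipy, OpenCV 4.12 (cv2) and the standard library are available. Lean on these libraries where they do the work, as an engineer would, in place of code of your own. Each camera call takes 0.05 s, during which the arm holds its last target. There are 200 camera calls.

## Working session

There is one attempt and no reset: what is moved stays moved. The work goes in short steps, Python scripts to look and compute and a tool call to move; the robot and the scene stay as the last step left them, time stands still between calls to the robot, and variables do not carry over. Pictures are saved under pics/ and viewed, at most 14 in all, crops included, and the job is handed in when it is done.

Besides the shell and the picture viewer there is one more tool, called after "Request:" as a command line: name --pt "numbers of a row" for each row, then --argument value for the rest. servo_tool: Moves the arm, as the interface text tells. Scaled input: -1 to 1 covers 0.1 m each way for a shift and pi/2 rad each way for a turn. Its arguments: {"type":"object","properties":{"plan":{"type":"array","items":{"type":"array","items":{"type":"number"}}}},"required":["plan"]}

```bash
mkdir -p pics; ls
python3 - <<'E'
from bench import robot
import cv2,numpy as np
for c in("scene","side","wrist"):
    im=robot.snapshot(c); cv2.imwrite(f"pics/{c}0.png",im[:,:,::-1])
    p=robot.camera_params(c); print(c,{k:np.round(v,4).tolist() for k,v in p.items()})
for t in("block1","kerb","board","hook_r","hook_l","bail1","basket1","jar","reagent"):
    for c in("scene","side"):
        print(t,c,[(np.round(d["extent"]).tolist(),round(d["conf"],2)) for d in robot.find_in(t,c)])
print(robot.get_obs()["time"])
E
```

```text
pics
scene {'camera_matrix': [[503.6811, 0.0, 320.3191], [0.0, 503.6811, 240.7859], [0.0, 0.0, 1.0]], 'rvec': [1.4032, 2.3227, -0.7695], 'tvec': [0.3179, -0.2579, 1.6393]}
side {'camera_matrix': [[451.907, 0.0, 311.2257], [0.0, 451.907, 235.8462], [0.0, 0.0, 1.0]], 'rvec': [0.4013, -2.6919, 1.3371], 'tvec': [0.4607, 0.2296, 1.0843]}
wrist {'camera_matrix': [[399.8291, 0.0, 319.0846], [0.0, 399.8291, 241.8416], [0.0, 0.0, 1.0]], 'tool_from_camera': [[0.0006, -0.9649, -0.2626, 0.0753], [1.0, 0.0003, 0.0011, -0.0007], [-0.001, -0.2626, 0.9649, -0.1619], [0.0, 0.0, 0.0, 1.0]]}
block1 scene [([331.0, 209.0, 30.0, 29.0], 0.76), ([255.0, 219.0, 42.0, 32.0], 0.73), ([350.0, 258.0, 42.0, 32.0], 0.72), ([297.0, 234.0, 39.0, 46.0], 0.71), ([236.0, 173.0, 34.0, 36.0], 0.65)]
block1 side [([346.0, 210.0, 22.0, 34.0], 0.77), ([320.0, 273.0, 22.0, 41.0], 0.69), ([392.0, 195.0, 25.0, 37.0], 0.68), ([377.0, 257.0, 44.0, 42.0], 0.59), ([336.0, 240.0, 29.0, 41.0], 0.57)]
kerb scene [([279.0, 302.0, 174.0, 127.0], 0.84), ([351.0, 261.0, 38.0, 37.0], 0.57)]
kerb side [([265.0, 249.0, 120.0, 106.0], 0.57)
[... 508 characters left out ...]
, 281.0, 41.0, 36.0], 0.9), ([480.0, 296.0, 47.0, 48.0], 0.55)]
bail1 side [([288.0, 383.0, 44.0, 78.0], 0.81), ([300.0, 323.0, 30.0, 68.0], 0.77), ([346.0, 209.0, 21.0, 32.0], 0.35)]
basket1 scene [([480.0, 299.0, 50.0, 49.0], 0.8), ([420.0, 283.0, 39.0, 39.0], 0.62), ([254.0, 217.0, 36.0, 39.0], 0.57)]
basket1 side [([287.0, 384.0, 41.0, 77.0], 0.95), ([300.0, 323.0, 27.0, 62.0], 0.58)]
jar scene [([384.0, 267.0, 19.0, 26.0], 0.72), ([255.0, 218.0, 37.0, 38.0], 0.67)]
jar side [([315.0, 301.0, 21.0, 30.0], 0.84)]
reagent scene [([205.0, 202.0, 27.0, 43.0], 0.95), ([429.0, 344.0, 112.0, 128.0], 0.48)]
reagent side [([343.0, 180.0, 20.0, 38.0], 0.86), ([337.0, 240.0, 22.0, 43.0], 0.35)]
1.05
```

Run:
```python
import cv2
a=cv2.imread("pics/scene0.png")[140:420,170:530]; cv2.imwrite("pics/s1.png",cv2.resize(a,(770,599),interpolation=2))
a=cv2.imread("pics/side0.png")[150:440,120:480]; cv2.imwrite("pics/s2.png",cv2.resize(a,(740,596),interpolation=2))
```

```text
(no output)
```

View pics/s1.png

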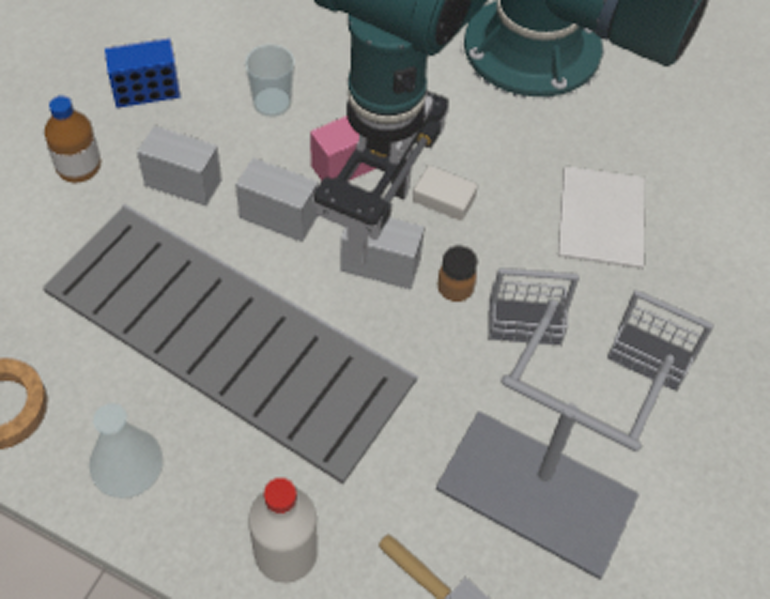

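View pics/s2.png

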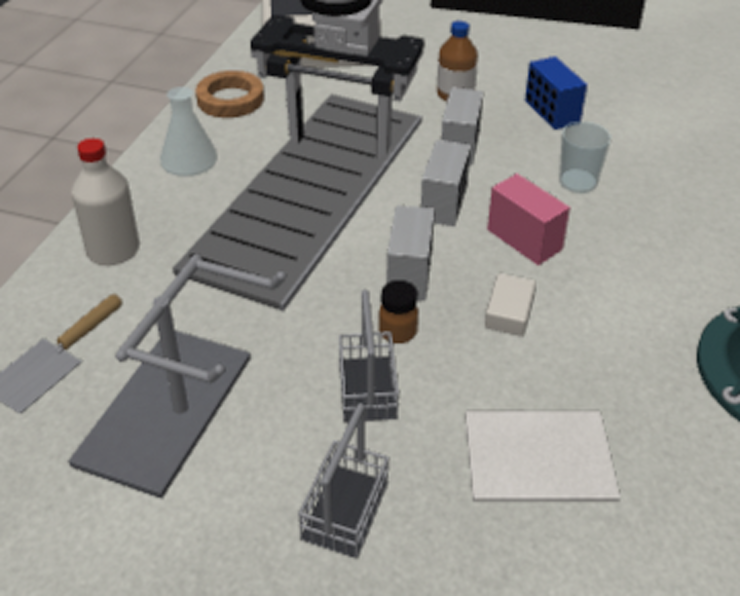

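The candidates, in full scene pixels, are the silver blocks at (254,217), (298,233) and (350,258), with their wells towards the robot. The look-alikes are the blue block (236,173) and the pink block (331,209), plus the beige soap-like piece (378,230). I choose the three silver blocks beside the board. The baskets are at (420,283) and (480,298).

```bash
cat > h.py <<'E'
import numpy as np,cv2
from bench import robot
from scipy.spatial.transform import Rotation as R
from scipy.optimize import least_squares
def cam(c):
    p=robot.camera_params(c);K=p["camera_matrix"]
    if "rvec" in p:
        Rm=cv2.Rodrigues(np.array(p["rvec"],float))[0];return np.array(K),Rm,np.array(p["tvec"],float).reshape(3)
    o=robot.get_obs();T=np.eye(4);T[:3,:3]=R.from_euler("xyz",o["ee_rot"]).as_matrix();T[:3,3]=o["tool_pos"]
    M=np.linalg.inv(T@np.array(p["tool_from_camera"]));return np.array(K),M[:3,:3],M[:3,3]
def proj(P,C):
    K,Rm,t=C;q=(np.atleast_2d(P)@Rm.T+t)@K.T;return q[:,:2]/q[:,2:]
def onz(uv,z,C):
    K,Rm,t=C;d=Rm.T@np.linalg.solve(K,[*uv,1]);o=-Rm.T@t;return o+d*(z-o[2])/d[2]
def tri(uvs,Cs):
    f=lambda P:np.concatenate([proj(P,C)[0]-u for u,C in zip(uvs,Cs)])
    r=least_squares(f,[.5,0,.1]);return r.x,abs(r.fun).max()
def boxpts(x,y,yaw,s,z0=0):
    P=np.array([[i*s[0]/2,j*s[1]/2,k*s[2]] for i in(-1,1) for j in(-1,1) for k in(0,1)]);c,n=np.cos(yaw),np.sin(yaw)
    return P@np.array([[c,n,0],[-n,c,0],[0,0,1]])+[x,y,z0]
def snap(c,f):
    im=robot.snapshot(c)[:,:,::-1].copy();cv2.imwrite(f"pics/{f}.png",im);return im
E
python3 - <<'E'
from h import *
S,D=cam("scene"),cam("side")
s=770/360;sc=lambda u,v:np.array([170+u/s,140+v/s])
d=740/360;sd=lambda u,v:np.array([120+u/d,150+v/d])
n=lambda a:np.round(a,4).tolist()
for name,u in dict(nr=(125,207),nl=(415,380),fl=(343,480),fr=(45,290)).items(): print("board",name,n(onz(sc(*u),.012,S)))
for name,u in dict(nr=(420,120),nl=(283,303),fl=(178,272),fr=(333,96)).items(): print("board side",name,n(onz(sd(*u),.012,D)))
for nm,a,b in [("R cross",(507,380),(193,262)),("L cross",(637,443),(124,353)),("R tip",(557,303),(279,278)),("L tip",(670,362),(217,372)),
  ("b1 bail a",(497,272),(366,294)),("b1 bail b",(576,277),(368,356)),("b2 bail a",(633,296),(360,410)),("b2 bail b",(709,326),(326,482)),
  ]: print(nm,*map(n,tri([sc(*a),sd(*b)],[S,D])))
for a in [(497,272),(576,277),(633,296),(709,326)]: print("bail z.11",n(onz(sc(*a),.11,S)))
for nm,C in dict(b1=[(150,130),(218,165),(208,155)],).items(): pass
# top faces: scene crop corners
for nm,cs in dict(A=[(153,128),(220,162),(138,157),(208,170)],B=[(249,162),(318,196),(237,192),(305,206)]).items():
    print(nm,[n(onz(sc(*c),.075,S)) for c in cs])
for nm,c in dict(jar=(458,262),rea=(62,107),flask=(108,420)).items(): print(nm,n(onz(sc(*c),{'jar':.065,'rea':.13,'flask':.1}[nm],S)))
E
```

```text
board nr [0.5485, -0.3681, 0.012]
board nl [0.6036, 0.0855, 0.012]
board fl [0.7557, 0.0667, 0.012]
board fr [0.7056, -0.384, 0.012]
board side nr [0.5424, -0.3609, 0.012]
board side nl [0.5978, 0.0812, 0.012]
board side fl [0.7454, 0.0699, 0.012]
board side fr [0.6963, -0.3846, 0.012]
R cross [0.6417, 0.1969, 0.1707] 0.6912
L cross [0.6462, 0.3347, 0.1739] 0.6927
R tip [0.5403, 0.21, 0.188] 0.2134
L tip [0.5498, 0.3367, 0.1837] 0.3365
b1 bail a [0.4767, 0.1262, 0.1053] 0.1575
b1 bail b [0.4454, 0.2129, 0.1094] 0.7759
b2 bail a [0.4341, 0.2784, 0.1044] 0.1392
b2 bail b [0.4369, 0.3672, 0.1099] 0.0397
bail z.11 [0.4803, 0.1272, 0.11]
bail z.11 [0.444, 0.2115, 0.11]
bail z.11 [0.4384, 0.2787, 0.11]
bail z.11 [0.4371, 0.3673, 0.11]
A [[0.4556, -0.3743, 0.075], [0.4645, -0.2642, 0.075], [0.5071, -0.3641, 0.075], [0.4833, -0.2711, 0.075]]
B [[0.4469, -0.2306, 0.075], [0.4546, -0.1243, 0.075], [0.497, -0.2193, 0.075], [0.4764, -0.1314, 0.075]]
jar [0.4585, 0.0727, 0.065]
rea [0.517, -0.4658, 0.13]
flask [0.8462, -0.1733, 0.1]
```

Run:
```python
from h import *
o=robot.get_obs();print(o["tool_pos"],o["ee_rot"]);print(R.from_euler("xyz",o["ee_rot"]).as_matrix().round(3))
C=cam("wrist")
for p in [(.48,-.32,.075),(.47,-.18,.075),(.48,0,.075),(.57,-.14,.012)]: print(proj(p,C))
```

```text
[5.50023709e-01 2.92163870e-05 2.22520439e-01] [ 3.14145083e+00 -2.62666581e-05  1.57083986e+00]
[[-0.  1.  0.]
 [ 1.  0.  0.]
 [ 0.  0. -1.]]
[[249.58029918 540.16064993]]
[[231.74707445 422.41583604]]
[[231.48578861 231.05291122]]
[[338.40964125 347.55890887]]
```

View pics/wrist0.png

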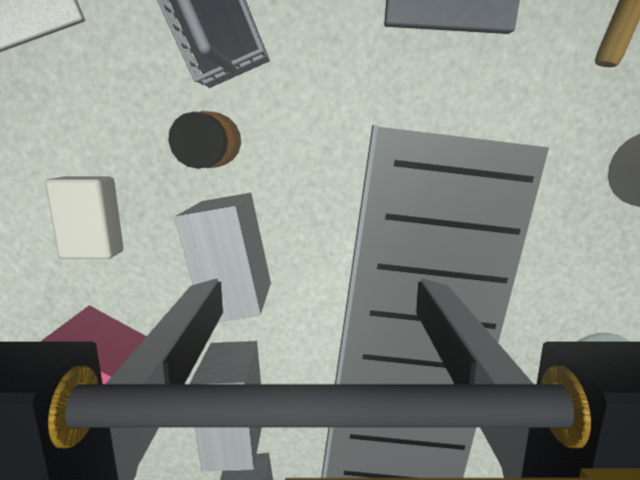

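The wrist view shows the left block's top face at about (215,262), the jar at (205,138), and the kerb edge running from (374,125) to (336,385). I'll move right and up to see all the blocks.

Request:
servo_tool --pt "-0.4 -0.2 -0.3 0 0 0 94" --pt "-0.8 -0.4 -0.6 0 0 0 94" --pt "-1 -0.5 -0.8 0 0 0 94" --pt "-1 -0.5 -0.8 0 0 0 94"

```text
time: 1.38
tool_pos: [0.4996, -0.1033, 0.3072]
ee_rot: [3.135, 0.004, 1.567]
wrist_force: [0.2, 0.3, 0.3]
width: 0.0938
finger_force: 0.0
```

Request:
servo_tool --pt "-0.4 0 0 0 0 0 94" --pt "-0.8 0 0 0 0 0 94" --pt "-1 0 0 0 0 0 94" --pt "-1 0 0 0 0 0 94" --pt "-1 0 0 0 0 0 94"

```text
time: 1.8
tool_pos: [0.5, -0.2003, 0.3015]
ee_rot: [-3.141, -0.002, 1.569]
wrist_force: [0.9, -0.4, 0.4]
width: 0.0942
finger_force: 0.0
```

Run:
```python
from h import *
snap("wrist","w1");print(robot.get_obs()["tool_pos"])
```

```text
[ 0.50013171 -0.19938668  0.30189103]
```

View pics/w1.png

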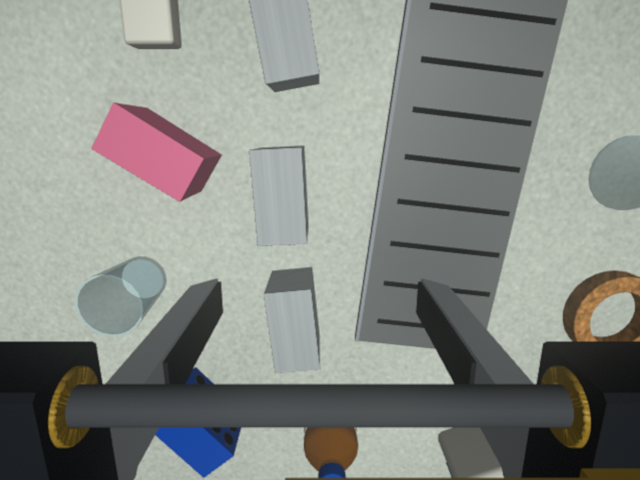

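The view shows the three silver blocks: A with its top face at (292,330), B at (278,197) and C at (285,40). The kerb edge runs from (407,0) to (357,340).

Run:
```python
from h import *
C=cam("wrist");n=lambda a:np.round(a,4).tolist()
def fit(uv,C,x0):
    # top face corners order: rear-left(+y), front-left, front-right, rear-right
    ij=np.array([[-1,1],[1,1],[1,-1],[-1,-1]])*[.025,.0475]
    def f(p):
        c,s=np.cos(p[2]),np.sin(p[2]);P=np.c_[ij@np.array([[c,s],[-s,c]])+p[:2],np.full(4,.075)]
        d=proj(P,C)-np.array(uv,float);return d[~np.isnan(d)]
    r=least_squares(f,[*x0,0]);return n(r.x),r.fun.round(1)
print("A",fit([(264,292),(312,289),(320,368),(275,373)],C,(.48,-.32)))
print("B",fit([(250,150),(303,147),(307,243),(257,246)],C,(.48,-.18)))
a,b=onz((407,0),.012,C),onz((357,340),.012,C);print("kerb",n(a),n(b),np.arctan2(-(a-b)[0],(a-b)[1]))
# C from wrist0 at start pose
p=robot.camera_params("wrist");T=np.eye(4);T[:3,:3]=[[0,1,0],[1,0,0],[0,0,-1]];T[:3,3]=[.55,0,.2225]
M=np.linalg.inv(T@np.array(p["tool_from_camera"]));C0=(np.array(p["camera_matrix"]),M[:3,:3],M[:3,3])
print("C",fit([(177,216),(236,206),(260,314),(np.nan,np.nan)],C0,(.48,0)))
a,b=onz((374,125),.012,C0),onz((345,330),.012,C0);print("kerb",n(a),n(b),np.arctan2(-(a-b)[0],(a-b)[1]))
```

```text
A ([0.4717, -0.3294, 0.0912], array([ 0.1,  0.5, -0.2, -0.5,  0. ,  0.7, -0. , -0.7]))
B ([0.4609, -0.1852, 0.0373], array([-0.1, -0.7, -0.4,  0.3,  0. ,  0.9,  0.6, -0.4]))
kerb [0.5882, 0.0056, 0.012] [0.5475, -0.3741, 0.012] -0.10682878394474503
C ([0.4684, -0.0303, 0.1582], array([-2. , -0.6,  1.2, -0.5,  0.8,  1.4]))
kerb [0.5988, 0.0823, 0.012] [0.5764, -0.1199, 0.012] -0.11024568777411611
```

Add to h.py:
```python
def go(x,y,z,th=None,roll=None):
    "print shift (tool units) from the present pose to world xyz, turn to block yaw th (tool pointing down)"
    o=robot.get_obs();M=R.from_euler("xyz",o["ee_rot"])
    d=M.inv().apply(np.array([x,y,z])-o["tool_pos"])/.1
    t=np.zeros(3) if th is None else (M.inv()*R.from_euler("xyz",[np.pi,0,np.pi/2+th])).as_rotvec()/(np.pi/2)
    print("go",d.round(3),t.round(3))
def st():
    o=robot.get_obs();print(round(o["time"],1),"pos",np.round(o["tool_pos"],4),"th",round((o["ee_rot"][2])-np.pi/2,4),"F",np.round(o["wrist_force"],1),"w",round(o["width"],4),"ff",np.round(o["finger_force"],1))
K0=np.array([.5475,-.374]);KY=-.11
def kx(y): return .5475+.1107*(y+.374)
```

```text
(no output)
```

Request:
servo_tool --pt "-0.3 -0.1 0.3 0 0 -0.03 94" --pt "-0.6 -0.2 0.6 0 0 -0.06 94" --pt "-0.9 -0.28 0.9 0 0 -0.06 94" --pt "-1 -0.28 1 0 0 -0.06 94" --pt "-1 -0.28 1 0 0 -0.06 94"

```text
time: 2.27
tool_pos: [0.4701, -0.2993, 0.1974]
ee_rot: [-3.135, -0.006, 1.664]
wrist_force: [-0.8, 0.1, 0.1]
width: 0.0941
finger_force: 0.0
```

Run:
```python
from h import *
st();go(.4717,-.3294,.102,.091);go(.4717,-.3294,.052,.091)
```

```text
2.3 pos [ 0.4701 -0.2993  0.1974] th 0.0929 F [-0.8  0.1  0.1] w 0.0941 ff 0.0
go [-0.306 -0.006  0.952] [-0.004 -0.004  0.001]
go [-0.309 -0.002  1.452] [-0.004 -0.004  0.001]
```

Request:
servo_tool --pt "-0.15 0 0.3 0 0 0 94" --pt "-0.3 0 0.6 0 0 0 94" --pt "-0.3 0 0.9 0 0 0 94" --pt "-0.3 0 1 0 0 0 94" --pt "-0.3 0 1 0 0 0 94"

```text
time: 2.68
tool_pos: [0.4744, -0.3269, 0.1002]
ee_rot: [-3.138, -0.005, 1.667]
wrist_force: [-0.5, 0.3, 0.1]
width: 0.0939
finger_force: 0.0
```

Request:
servo_tool --pt "0 0 0.25 0 0 0 94" --pt "0 0 0.5 0 0 0 94" --pt "0 0 0.5 0 0 0 94" --pt "0 0 0.5 0 0 0 94"

```text
time: 3.02
tool_pos: [0.4757, -0.3289, 0.0539]
ee_rot: [3.141, 0.0, 1.667]
wrist_force: [0.2, 0.8, 1.2]
width: 0.0941
finger_force: 0.0
```

Request:
servo_tool --pt "0 0 0 0 0 0 60" --pt "0 0 0 0 0 0 45" --pt "0 0 0 0 0 0 45" --pt "0 0 0 0 0 0 45" --pt "0 0 0 0 0 0 45" --pt "0 0 0 0 0 0 45"

```text
time: 3.52
tool_pos: [0.4743, -0.3302, 0.053]
ee_rot: [-3.14, 0.001, 1.665]
wrist_force: [-8.7, -1.6, 5.4]
width: 0.0574
finger_force: 3.8
```

Run:
```python
from h import *
st()
n=np.array([np.cos(KY),np.sin(KY)])
c=np.array([kx(-.295),-.295])-n*.027; print(c);go(*c,.052,KY)
```

```text
3.5 pos [ 0.4743 -0.3302  0.053 ] th 0.0942 F [-8.7 -1.6  5.4] w 0.0574 ff 3.8
[ 0.52940849 -0.29203599]
go [0.328 0.585 0.009] [-0.001  0.     0.13 ]
```

Request:
servo_tool --pt "0 0 0 0 0 0 45" --pt "0 0 0 0 0 0 45" --pt "0 0 0 0 0 0 45" --pt "0 0 0 0 0 0 45"

```text
time: 3.85
tool_pos: [0.4717, -0.3304, 0.0531]
ee_rot: [-3.135, -0.0, 1.665]
wrist_force: [-8.8, 0.2, 7.0]
width: 0.0496
finger_force: 30.0
```

Request:
servo_tool --pt "0.1 0.1 -0.02 0 0 0.03 45" --pt "0.2 0.25 -0.02 0 0 0.07 45" --pt "0.33 0.4 -0.02 0 0 0.13 45" --pt "0.33 0.5 -0.02 0 0 0.13 45" --pt "0.33 0.53 -0.02 0 0 0.13 45" --pt "0.33 0.53 -0.02 0 0 0.13 45" --pt "0.33 0.53 -0.02 0 0 0.13 45"

```text
time: 4.43
tool_pos: [0.5238, -0.2921, 0.0531]
ee_rot: [-3.14, -0.001, 1.462]
wrist_force: [-0.2, 0.5, -7.8]
width: 0.0496
finger_force: 30.0
```

Run:
```python
from h import *
st()
S=snap("scene","s3");D=snap("side","d3")
a=cv2.resize(S[180:320,180:380],(800,560),interpolation=2);cv2.imwrite("pics/s3c.png",a)
a=cv2.resize(D[170:310,260:430],(680,560),interpolation=2);cv2.imwrite("pics/d3c.png",a)
c=np.array([kx(-.295),-.295])-np.array([np.cos(KY),np.sin(KY)])*.025;go(*c,.052,KY)
```

```text
4.4 pos [ 0.5238 -0.2921  0.0531] th -0.1087 F [-0.2  0.5 -7.8] w 0.0496 ff 30.0
go [0.009 0.079 0.013] [-0.001 -0.     0.   ]
```

View pics/d3c.png

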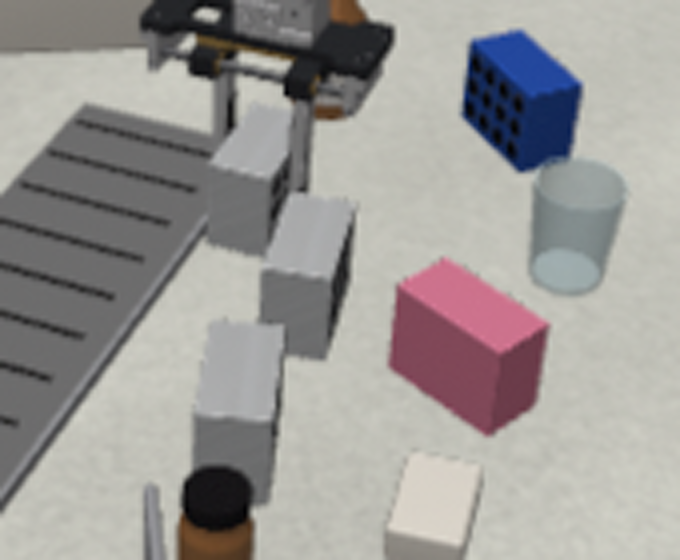

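The side crop shows block A in the jaws, just short of the kerb. I'll set it down and creep forward to contact.

Request:
servo_tool --pt "0 0.02 0.02 0 0 0 45" --pt "0 0.04 0.02 0 0 0 45" --pt "0 0.06 0.02 0 0 0 45" --pt "0 0.06 0.02 0 0 0 45"

```text
time: 4.87
tool_pos: [0.5289, -0.2932, 0.053]
ee_rot: [-3.138, 0.0, 1.46]
wrist_force: [-6.4, 1.4, 0.9]
width: 0.0498
finger_force: 30.0
```

Request:
servo_tool --pt "0 0.01 0 0 0 0 45" --pt "0 0.02 0 0 0 0 45" --pt "0 0.02 0 0 0 0 45"

```text
time: 5.12
tool_pos: [0.5291, -0.2931, 0.0531]
ee_rot: [-3.134, 0.0, 1.46]
wrist_force: [-9.6, 2.1, 3.6]
width: 0.05
finger_force: 30.0
```

Request:
servo_tool --pt "0 0.02 0 0 0 0 45" --pt "0 0.04 0 0 0 0 45" --pt "0 0.04 0 0 0 0 45"

```text
time: 5.37
tool_pos: [0.5297, -0.2932, 0.0533]
ee_rot: [-3.126, -0.001, 1.459]
wrist_force: [-19.4, 3.9, 10.1]
width: 0.0498
finger_force: 30.0
```

Request:
servo_tool --pt "0 -0.04 0 0 0 0 94" --pt "0 -0.06 0 0 0 0 94" --pt "0 -0.06 0 0 0 0 94" --pt "0 -0.06 0 0 0 0 94" --pt "0 -0.06 0 0 0 0 94" --pt "0 -0.06 0 0 0 0 94"

```text
time: 5.87
tool_pos: [0.5313, -0.293, 0.0531]
ee_rot: [3.14, 0.001, 1.461]
wrist_force: [0.4, -0.4, -0.2]
width: 0.0864
finger_force: 0.0
```

Request:
servo_tool --pt "0 0 -0.3 0 0 0 94" --pt "0 0 -0.6 0 0 0 94" --pt "0 0 -0.6 0 0 0 94" --pt "0 -0.3 -0.6 0 0 0 0" --pt "0 -0.55 -0.6 0 0 0 0" --pt "0 -0.55 -0.6 0 0 0 0" --pt "0 -0.55 -0.6 0 0 0 0" --pt "0 -0.55 -0.6 0 0 0 0" --pt "0 -0.55 -0.6 0 0 0 0" --pt "0 -0.55 -0.6 0 0 0 0" --pt "0 -0.55 -0.6 0 0 0 0" --pt "0 -0.55 -0.6 0 0 0 0"

```text
time: 6.87
tool_pos: [0.4763, -0.2867, 0.1124]
ee_rot: [3.141, -0.0, 1.461]
wrist_force: [0.2, 0.0, 0.3]
width: 0.0377
finger_force: 0.0
```

Run:
```python
from h import *
st()
# tool path: pivot = kerb top edge at (.5295,-.293)+.025n ; 
n=np.array([np.cos(KY),np.sin(KY)]);e=np.array([.5295,-.293])+n*.025
go(*(e-n*.070),.081,KY)   # pre contact
for a in (133,120,110,100,90,80,70,55):
    t=np.radians(a);r=.073;go(*(e+n*(r*np.cos(t)-.0125)),.012+r*np.sin(t)+.017,KY)
```

```text
6.9 pos [ 0.4763 -0.2867  0.1124] th -0.1096 F [0.2 0.  0.3] w 0.0377 ff 0.0
go [-0.004  0.086  0.314] [ 0. -0.  0.]
go [-0.005  0.163  0.3  ] [ 0. -0.  0.]
go [-0.005  0.296  0.202] [ 0. -0.  0.]
go [-0.005  0.411  0.148] [ 0. -0.  0.]
go [-0.005  0.534  0.115] [ 0. -0.  0.]
go [-0.005  0.661  0.104] [ 0. -0.  0.]
go [-0.005  0.788  0.115] [ 0. -0.  0.]
go [-0.005  0.911  0.148] [ 0. -0.  0.]
go [-0.005  1.08   0.236] [ 0. -0.  0.]
```

Request:
servo_tool --pt "0 -0.1 0 0 0 0 0" --pt "0 -0.1 0 0 0 0 0" --pt "0 -0.1 0 0 0 0 0" --pt "0 -0.1 0 0 0 0 0" --pt "0 -0.1 0.15 0 0 0 0" --pt "0 -0.1 0.3 0 0 0 0" --pt "0 -0.05 0.3 0 0 0 0" --pt "0 0 0.3 0 0 0 0" --pt "0 0.05 0.3 0 0 0 0"

```text
time: 7.62
tool_pos: [0.4817, -0.2876, 0.0833]
ee_rot: [3.14, 0.001, 1.461]
wrist_force: [0.1, -0.7, 0.2]
width: 0.0003
finger_force: 0.0
```

Request:
servo_tool --pt "0 0.06 0 0 0 0 0" --pt "0 0.12 -0.01 0 0 0 0" --pt "0 0.18 -0.05 0 0 0 0" --pt "0 0.24 -0.1 0 0 0 0" --pt "0 0.3 -0.13 0 0 0 0" --pt "0 0.36 -0.15 0 0 0 0" --pt "0 0.42 -0.17 0 0 0 0" --pt "0 0.48 -0.185 0 0 0 0" --pt "0 0.54 -0.19 0 0 0 0" --pt "0 0.6 -0.195 0 0 0 0"

```text
time: 8.45
tool_pos: [0.542, -0.2942, 0.1031]
ee_rot: [3.139, 0.001, 1.461]
wrist_force: [-1.2, 0.6, 1.8]
width: 0.0006
finger_force: 1.2
```

Run:
```python
from h import *
st()
D=snap("side","d4");a=cv2.resize(D[170:310,260:430],(680,560),interpolation=2);cv2.imwrite("pics/d4c.png",a)
```

```text
8.4 pos [ 0.542  -0.2942  0.1031] th -0.1098 F [-1.2  0.6  1.8] w 0.0006 ff 1.2
```

View pics/d4c.png

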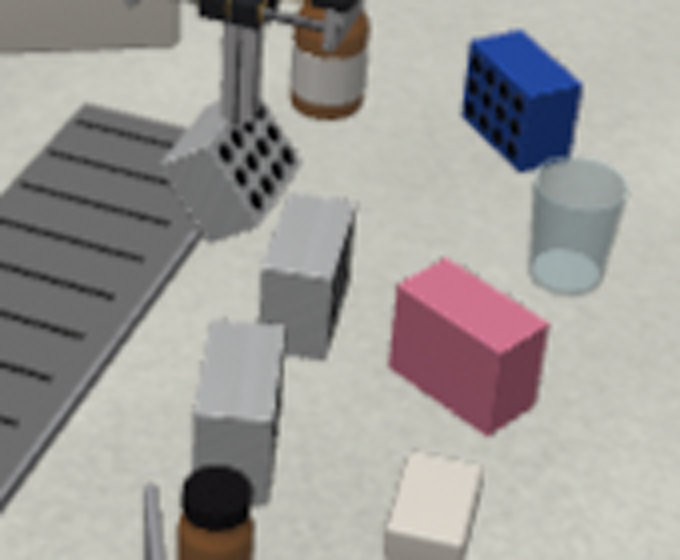

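Block A is about 40° over with its wells showing, and the finger is on the face. I'll continue the arc.

Request:
servo_tool --pt "0 0.06 0 0 0 0 0" --pt "0 0.12 0 0 0 0 0" --pt "0 0.18 0.01 0 0 0 0" --pt "0 0.24 0.02 0 0 0 0" --pt "0 0.3 0.05 0 0 0 0" --pt "0 0.3 0.05 0 0 0 0" --pt "0 0.3 0.05 0 0 0 0"

```text
time: 9.08
tool_pos: [0.5702, -0.2969, 0.0961]
ee_rot: [-3.14, -0.001, 1.461]
wrist_force: [-0.8, 0.1, 1.1]
width: 0.0001
finger_force: 0.0
```

Request:
servo_tool --pt "0 0 -0.2 0 0 0 0" --pt "0 -0.3 -0.3 0 0 0 0" --pt "0 -0.7 -0.3 0 0 0 0" --pt "0 -1 -0.2 0 0 0 0" --pt "0 -1 0 0 0 0 0" --pt "0 -1 0 0 0 0 0"

```text
time: 9.58
tool_pos: [0.4675, -0.2846, 0.0939]
ee_rot: [-3.136, -0.003, 1.459]
wrist_force: [-0.5, -0.0, -0.4]
width: 0.0002
finger_force: 0.0
```

Run:
```python
from h import *
st()
D=snap("side","d5");a=cv2.resize(D[170:310,260:430],(680,560),interpolation=2);cv2.imwrite("pics/d5c.png",a)
n=np.array([np.cos(KY),np.sin(KY)]);e=np.array([.5295,-.293])+n*.025
go(*(e-n*.035),.05,KY);go(*(e+n*.0035),.05,KY)
```

```text
9.6 pos [ 0.4675 -0.2846  0.0939] th -0.1114 F [-0.5 -0.  -0.4] w 0.0002 ff 0.0
go [-0.012  0.511  0.452] [-0.002 -0.001 -0.001]
go [-0.011  0.896  0.451] [-0.002 -0.001 -0.001]
```

View pics/d5c.png

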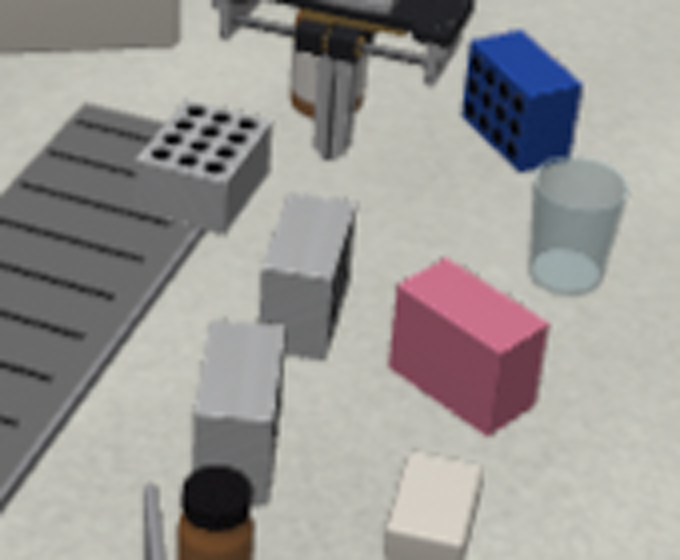

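Block A lies wells up but overhangs the kerb. I'll push it fully onto the board.

Request:
servo_tool --pt "0 0 0.25 0 0 0 0" --pt "0 0 0.45 0 0 0 0" --pt "0 0.2 0.45 0 0 0 0" --pt "0 0.4 0.45 0 0 0 0" --pt "0 0.5 0.45 0 0 0 0" --pt "0 0.58 0.45 0 0 0 0" --pt "0 0.66 0.45 0 0 0 0" --pt "0 0.74 0.45 0 0 0 0" --pt "0 0.82 0.45 0 0 0 0" --pt "0 0.9 0.45 0 0 0 0" --pt "0 0.97 0.45 0 0 0 0" --pt "0 0.97 0.45 0 0 0 0"

```text
time: 10.63
tool_pos: [0.5678, -0.2969, 0.0523]
ee_rot: [-3.141, 0.0, 1.461]
wrist_force: [-0.4, -0.1, 0.3]
width: 0.0004
finger_force: 0.7
```

Request:
servo_tool --pt "0 -0.2 0 0 0 0 94" --pt "0 -0.4 -0.2 0 0 0 94" --pt "0 -0.4 -0.6 0 0 0 94" --pt "0.2 -0.5 -1 0 0 0 94" --pt "0.6 -0.7 -1 0 0 -0.05 94" --pt "1 -0.9 -1 0 0 -0.09 94" --pt "1 -0.9 -1 0 0 -0.09 94" --pt "1 -0.9 -1 0 0 -0.09 94"

```text
time: 11.3
tool_pos: [0.4888, -0.1855, 0.1535]
ee_rot: [3.139, 0.001, 1.605]
wrist_force: [0.2, -0.7, -0.7]
width: 0.0502
finger_force: 0.0
```

Run:
```python
from h import *
st(); snap("wrist","w2");C=cam("wrist")
for x,y,th in((.4609,-.1852,.0373),(.4684,-.0303,.158)): print(proj(boxpts(x,y,th,(.05,.095,.075))[1::2],C).round().tolist())
go(.4609,-.1852,.102,.0373)
```

```text
11.3 pos [ 0.4888 -0.1855  0.1535] th 0.0342 F [ 0.2 -0.7 -0.7] w 0.0502 ff 0.0
[[239.0, 322.0], [230.0, 177.0], [315.0, 322.0], [314.0, 176.0]]
[[257.0, 74.0], [226.0, -131.0], [347.0, 62.0], [326.0, -146.0]]
go [ 0.029 -0.285  0.51 ] [ 0.002  0.001 -0.003]
```

View pics/w2.png

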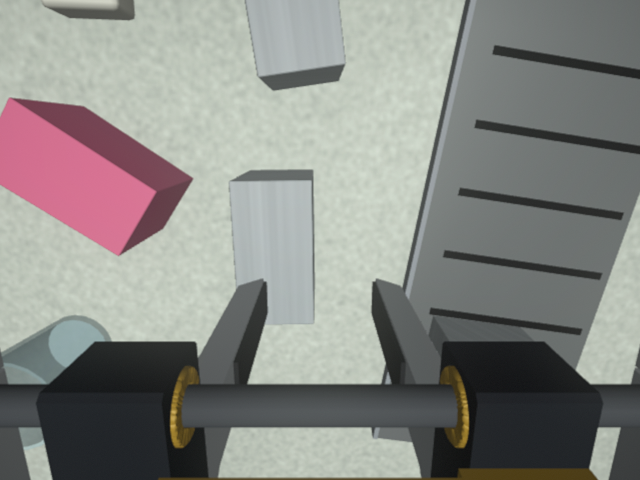

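Block B is seen at (272,250), matching the prediction, and C's near corner at (258,74) matches as well. I'll grasp B.

Request:
servo_tool --pt "0 -0.15 0 0 0 0 94" --pt "0 -0.28 0 0 0 0 94" --pt "0 -0.28 0 0 0 0 94" --pt "0 -0.28 0 0 0 0 94" --pt "0 -0.28 0.1 0 0 0 94" --pt "0 -0.28 0.3 0 0 0 94" --pt "0 -0.28 0.5 0 0 0 94" --pt "0 -0.28 0.7 0 0 0 94" --pt "0 -0.28 0.9 0 0 0 94" --pt "0 -0.28 1 0 0 0 94" --pt "0 -0.28 1 0 0 0 94"

```text
time: 12.27
tool_pos: [0.4592, -0.1875, 0.0484]
ee_rot: [-3.136, -0.003, 1.602]
wrist_force: [0.4, 0.5, 0.0]
width: 0.094
finger_force: 0.0
```

Request:
servo_tool --pt "0 0 0 0 0 0 60" --pt "0 0 0 0 0 0 45" --pt "0 0 0 0 0 0 45" --pt "0 0 0 0 0 0 45" --pt "0 0 0 0 0 0 45" --pt "0 0 0 0 0 0 45" --pt "0 0 0 0 0 0 45" --pt "0 0 0 0 0 0 45" --pt "0 0 0 0 0 0 45"

```text
time: 13.02
tool_pos: [0.46, -0.1885, 0.0524]
ee_rot: [-3.14, 0.0, 1.602]
wrist_force: [-5.2, 0.3, 5.5]
width: 0.0498
finger_force: 30.0
```

Run:
```python
from h import *
st()
n=np.array([np.cos(KY),np.sin(KY)])
c=np.array([kx(-.165)-.002,-.165])-n*.027;print(c);go(*c,.052,KY)
```

```text
13.0 pos [ 0.46   -0.1885  0.0524] th 0.0316 F [-5.2  0.3  5.5] w 0.0498 ff 30.0
[ 0.54179949 -0.16203599]
go [0.239 0.826 0.003] [-0.001  0.     0.09 ]
```

Request:
servo_tool --pt "0.1 0.2 -0.02 0 0 0.03 45" --pt "0.2 0.4 -0.02 0 0 0.07 45" --pt "0.24 0.6 -0.02 0 0 0.09 45" --pt "0.24 0.74 -0.02 0 0 0.09 45" --pt "0.24 0.79 -0.02 0 0 0.09 45" --pt "0.24 0.79 -0.02 0 0 0.09 45" --pt "0.24 0.79 0 0 0 0.09 45" --pt "0.24 0.82 0 0 0 0.09 45" --pt "0.24 0.84 0 0 0 0.09 45" --pt "0.24 0.84 0 0 0 0.09 45"

```text
time: 13.85
tool_pos: [0.5412, -0.1615, 0.0525]
ee_rot: [-3.136, -0.0, 1.46]
wrist_force: [-7.4, 2.5, 5.2]
width: 0.0496
finger_force: 29.9
```

Request:
servo_tool --pt "0 0.02 0 0 0 0 45" --pt "0 0.04 0 0 0 0 45" --pt "0 0.04 0 0 0 0 45"

```text
time: 14.1
tool_pos: [0.544, -0.162, 0.0526]
ee_rot: [-3.134, -0.0, 1.46]
wrist_force: [-10.3, 2.0, 7.2]
width: 0.0499
finger_force: 29.9
```

Request:
servo_tool --pt "0 0.02 0 0 0 0 45" --pt "0 0.04 0 0 0 0 45" --pt "0 0.04 0 0 0 0 45"

```text
time: 14.35
tool_pos: [0.5446, -0.162, 0.0528]
ee_rot: [-3.125, -0.001, 1.459]
wrist_force: [-18.5, 3.6, 14.0]
width: 0.0502
finger_force: 29.9
```

Request:
servo_tool --pt "0 -0.04 0 0 0 0 94" --pt "0 -0.06 0 0 0 0 94" --pt "0 -0.06 0 0 0 0 94" --pt "0 -0.06 0 0 0 0 94" --pt "0 -0.06 0 0 0 0 94" --pt "0 -0.06 0 0 0 0 94"

```text
time: 14.85
tool_pos: [0.5464, -0.1622, 0.0522]
ee_rot: [3.14, 0.0, 1.461]
wrist_force: [-0.6, -1.5, -0.4]
width: 0.0863
finger_force: 0.0
```

Request:
servo_tool --pt "0 0 -0.3 0 0 0 94" --pt "0 0 -0.6 0 0 0 94" --pt "0 0 -0.6 0 0 0 94" --pt "0 -0.3 -0.6 0 0 0 0" --pt "0 -0.6 -0.6 0 0 0 0" --pt "0 -0.65 -0.6 0 0 0 0" --pt "0 -0.65 -0.6 0 0 0 0" --pt "0 -0.65 -0.6 0 0 0 0" --pt "0 -0.65 -0.6 0 0 0 0" --pt "0 -0.65 -0.6 0 0 0 0" --pt "0 -0.65 -0.6 0 0 0 0" --pt "0 -0.65 -0.6 0 0 0 0"

```text
time: 15.85
tool_pos: [0.482, -0.1549, 0.1119]
ee_rot: [3.141, -0.0, 1.461]
wrist_force: [-0.6, 0.8, -0.3]
width: 0.0373
finger_force: 0.0
```

Request:
servo_tool --pt "0 0 0 0 0 0 0" --pt "0 0 0 0 0 0 0" --pt "0 0 0 0 0 0 0" --pt "0 0 0 0 0 0 0" --pt "0 0 0.15 0 0 0 0" --pt "0 0 0.3 0 0 0 0" --pt "0 0.05 0.3 0 0 0 0" --pt "0 0.1 0.3 0 0 0 0" --pt "0 0.13 0.3 0 0 0 0" --pt "0 0.13 0.3 0 0 0 0"

```text
time: 16.68
tool_pos: [0.4958, -0.1567, 0.0832]
ee_rot: [3.139, 0.001, 1.461]
wrist_force: [-0.3, -0.3, -0.2]
width: 0.0007
finger_force: 0.0
```

Run:
```python
from h import *
st()
n=np.array([np.cos(KY),np.sin(KY)]);e=np.array([.5445,-.162])+n*.025
for a in (133,90,60):
    t=np.radians(a);r=.073;go(*(e+n*(r*np.cos(t)-.0125)),.012+r*np.sin(t)+.017,KY)
```

```text
16.7 pos [ 0.4958 -0.1567  0.0832] th -0.1098 F [-0.3 -0.3 -0.2] w 0.0007 ff 0.0
go [0.    0.117 0.008] [0.002 0.    0.   ]
go [ 0.     0.615 -0.187] [0.002 0.    0.   ]
go [ 0.     0.98  -0.088] [0.002 0.    0.   ]
```

Same geometry as before, so I'll run the same arc.

Request:
servo_tool --pt "0 0.06 0 0 0 0 0" --pt "0 0.12 -0.01 0 0 0 0" --pt "0 0.18 -0.05 0 0 0 0" --pt "0 0.24 -0.1 0 0 0 0" --pt "0 0.3 -0.13 0 0 0 0" --pt "0 0.36 -0.15 0 0 0 0" --pt "0 0.42 -0.17 0 0 0 0" --pt "0 0.48 -0.185 0 0 0 0" --pt "0 0.54 -0.19 0 0 0 0" --pt "0 0.6 -0.195 0 0 0 0"

```text
time: 17.52
tool_pos: [0.5564, -0.1634, 0.1047]
ee_rot: [3.136, 0.001, 1.461]
wrist_force: [-1.3, -0.0, 5.1]
width: 0.0005
finger_force: 2.1
```

Request:
servo_tool --pt "0 0.06 0 0 0 0 0" --pt "0 0.12 0 0 0 0 0" --pt "0 0.18 0.01 0 0 0 0" --pt "0 0.24 0.02 0 0 0 0" --pt "0 0.3 0.05 0 0 0 0" --pt "0 0.3 0.05 0 0 0 0" --pt "0 0.3 0.05 0 0 0 0"

```text
time: 18.1
tool_pos: [0.5835, -0.1659, 0.0953]
ee_rot: [-3.14, -0.001, 1.461]
wrist_force: [-0.4, 0.3, 0.0]
width: 0.0006
finger_force: 0.0
```

Request:
servo_tool --pt "0 0 -0.2 0 0 0 0" --pt "0 -0.3 -0.3 0 0 0 0" --pt "0 -0.7 -0.3 0 0 0 0" --pt "0 -1 -0.2 0 0 0 0" --pt "0 -1 0 0 0 0 0" --pt "0 -1 0 0 0 0 0"

```text
time: 18.6
tool_pos: [0.4806, -0.1539, 0.0933]
ee_rot: [-3.136, -0.002, 1.46]
wrist_force: [0.1, 0.1, -0.5]
width: 0.0004
finger_force: 0.0
```

Run:
```python
from h import *
st()
D=snap("side","d6");a=cv2.resize(D[150:310,200:430],(800,556),interpolation=2);cv2.imwrite("pics/d6c.png",a)
n=np.array([np.cos(KY),np.sin(KY)]);e=np.array([.5445,-.162])+n*.025
go(*(e-n*.035),.05,KY);go(*(e+n*.0125),.05,KY)
```

```text
18.6 pos [ 0.4806 -0.1539  0.0933] th -0.1107 F [ 0.1  0.1 -0.5] w 0.0004 ff 0.0
go [-0.007  0.528  0.446] [-0.002 -0.001 -0.   ]
go [-0.007  1.003  0.444] [-0.002 -0.001 -0.   ]
```

View pics/d6c.png

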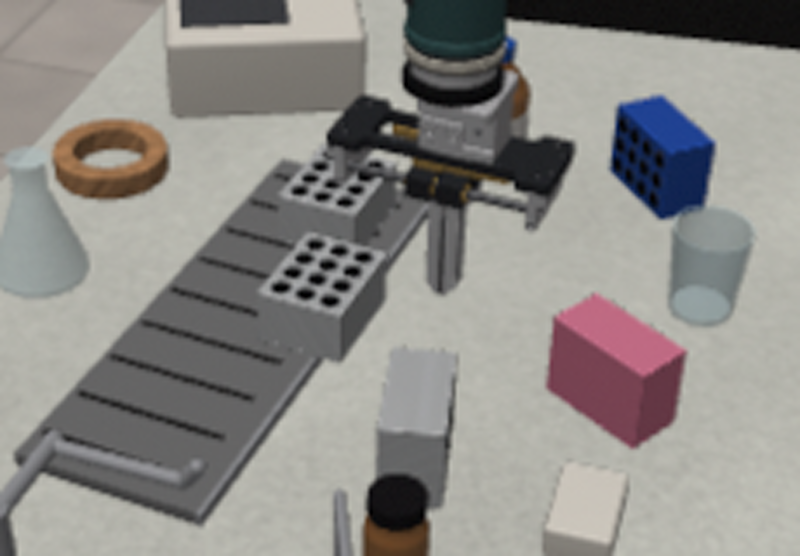

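Block A sits on the board, and block B is tipped wells up but overhanging. I'll push B on, then go to C.

Request:
servo_tool --pt "0 0 0.25 0 0 0 0" --pt "0 0 0.45 0 0 0 0" --pt "0 0.2 0.45 0 0 0 0" --pt "0 0.4 0.45 0 0 0 0" --pt "0 0.5 0.45 0 0 0 0" --pt "0 0.58 0.45 0 0 0 0" --pt "0 0.66 0.45 0 0 0 0" --pt "0 0.74 0.45 0 0 0 0" --pt "0 0.82 0.45 0 0 0 0" --pt "0 0.9 0.45 0 0 0 0" --pt "0 0.98 0.45 0 0 0 0" --pt "0 0.98 0.45 0 0 0 0"

```text
time: 19.65
tool_pos: [0.5821, -0.166, 0.0518]
ee_rot: [-3.14, 0.0, 1.461]
wrist_force: [-2.1, 0.5, 1.4]
width: 0.0002
finger_force: 1.1
```

Request:
servo_tool --pt "0 -0.2 0 0 0 0 94" --pt "0 -0.4 -0.2 0 0 0 94" --pt "0 -0.4 -0.6 0 0 0 94" --pt "0.2 -0.5 -1 0 0 0 94" --pt "0.6 -0.7 -1 0 0 -0.05 94" --pt "1 -0.9 -1 0 0 -0.1 94" --pt "1 -0.95 -1 0 0 -0.17 94" --pt "1 -0.95 -1 0 0 -0.17 94" --pt "1 -0.95 -1 0 0 -0.17 94"

```text
time: 20.4
tool_pos: [0.4989, -0.0559, 0.1525]
ee_rot: [3.139, 0.001, 1.727]
wrist_force: [0.6, -0.2, 0.0]
width: 0.0573
finger_force: 0.0
```

Run:
```python
from h import *
st(); im=snap("wrist","w3");C=cam("wrist")
for x,y,th in((.4684,-.0303,.158),): 
    p=proj(boxpts(x,y,th,(.05,.095,.075))[1::2],C);print(p.round().tolist())
    for q in p: cv2.drawMarker(im,tuple(int(v) for v in q),(0,0,255),0,12,1)
cv2.imwrite("pics/w3m.png",im)
go(.4684,-.0303,.102,.158)
```

```text
20.4 pos [ 0.4989 -0.0559  0.1525] th 0.1561 F [ 0.6 -0.2  0. ] w 0.0573 ff 0.0
[[239.0, 283.0], [230.0, 128.0], [318.0, 283.0], [317.0, 128.0]]
go [ 0.307 -0.263  0.501] [ 0.001  0.001 -0.002]
```

View pics/w3m.png

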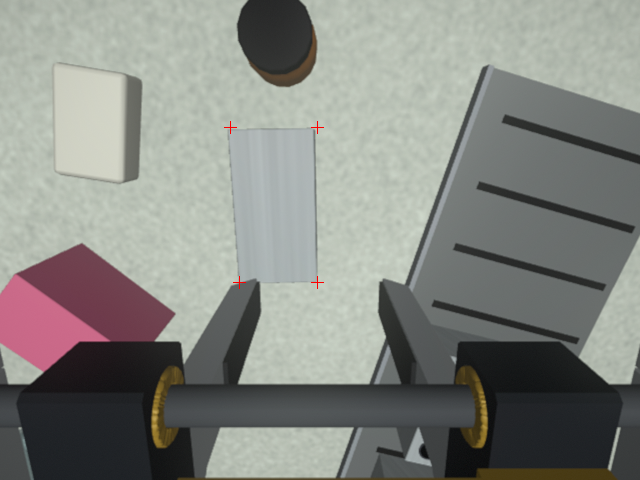

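The C prediction fits exactly, with its corners at (230,128), (317,128), (317,283) and (239,283). I'll grasp it.

Request:
servo_tool --pt "0.2 -0.15 0 0 0 0 94" --pt "0.3 -0.26 0 0 0 0 94" --pt "0.3 -0.26 0 0 0 0 94" --pt "0.3 -0.26 0 0 0 0 94" --pt "0.3 -0.26 0.1 0 0 0 94" --pt "0.3 -0.26 0.3 0 0 0 94" --pt "0.3 -0.26 0.5 0 0 0 94" --pt "0.3 -0.26 0.7 0 0 0 94" --pt "0.3 -0.26 0.9 0 0 0 94" --pt "0.3 -0.26 1 0 0 0 94" --pt "0.3 -0.26 1 0 0 0 94"

```text
time: 21.37
tool_pos: [0.4661, -0.0308, 0.048]
ee_rot: [-3.135, -0.002, 1.727]
wrist_force: [0.3, 0.1, 0.1]
width: 0.0941
finger_force: 0.0
```

Request:
servo_tool --pt "0 0 0 0 0 0 60" --pt "0 0 0 0 0 0 45" --pt "0 0 0 0 0 0 45" --pt "0 0 0 0 0 0 45" --pt "0 0 0 0 0 0 45" --pt "0 0 0 0 0 0 45" --pt "0 0 0 0 0 0 45" --pt "0 0 0 0 0 0 45" --pt "0 0 0 0 0 0 45"

```text
time: 22.12
tool_pos: [0.4674, -0.0306, 0.0519]
ee_rot: [-3.141, 0.0, 1.728]
wrist_force: [-4.4, -0.5, 4.6]
width: 0.0501
finger_force: 29.9
```

Run:
```python
from h import *
st()
n=np.array([np.cos(KY),np.sin(KY)])
c=np.array([kx(-.033)-.001,-.033])-n*.025;print(c);go(*c,.052,KY)
```

```text
22.1 pos [ 0.4674 -0.0306  0.0519] th 0.1573 F [-4.4 -0.5  4.6] w 0.0501 ff 29.9
[ 0.5593998  -0.03025554]
go [-0.14   0.909 -0.002] [-0.001  0.     0.17 ]
```

Request:
servo_tool --pt "0 0.2 -0.02 0 0 0.05 45" --pt "-0.05 0.4 -0.02 0 0 0.1 45" --pt "-0.1 0.6 -0.02 0 0 0.15 45" --pt "-0.14 0.75 -0.02 0 0 0.17 45" --pt "-0.14 0.83 -0.02 0 0 0.17 45" --pt "-0.14 0.85 -0.02 0 0 0.17 45" --pt "-0.14 0.85 0 0 0 0.17 45" --pt "-0.14 0.88 0 0 0 0.17 45" --pt "-0.14 0.9 0 0 0 0.17 45" --pt "-0.14 0.9 0 0 0 0.17 45"

```text
time: 22.95
tool_pos: [0.5573, -0.0304, 0.052]
ee_rot: [-3.139, 0.001, 1.461]
wrist_force: [-5.4, -1.2, 3.4]
width: 0.05
finger_force: 29.9
```

Request:
servo_tool --pt "0 0.02 0 0 0 0 45" --pt "0 0.04 0 0 0 0 45" --pt "0 0.04 0 0 0 0 45"

```text
time: 23.2
tool_pos: [0.5591, -0.0304, 0.0521]
ee_rot: [-3.134, 0.0, 1.461]
wrist_force: [-10.3, 0.4, 7.0]
width: 0.0496
finger_force: 29.9
```

Request:
servo_tool --pt "0 0.02 0 0 0 0 45" --pt "0 0.04 0 0 0 0 45" --pt "0 0.04 0 0 0 0 45"

```text
time: 23.45
tool_pos: [0.5597, -0.0304, 0.0522]
ee_rot: [-3.125, 0.0, 1.461]
wrist_force: [-18.0, 0.6, 15.0]
width: 0.0499
finger_force: 29.9
```

Request:
servo_tool --pt "0 -0.04 0 0 0 0 94" --pt "0 -0.06 0 0 0 0 94" --pt "0 -0.06 0 0 0 0 94" --pt "0 -0.06 0 0 0 0 94" --pt "0 -0.06 0 0 0 0 94" --pt "0 -0.06 0 0 0 0 94"

```text
time: 23.95
tool_pos: [0.5615, -0.0305, 0.0517]
ee_rot: [3.14, -0.0, 1.461]
wrist_force: [0.6, -0.0, -0.3]
width: 0.0863
finger_force: 0.0
```

Request:
servo_tool --pt "0 0 -0.3 0 0 0 94" --pt "0 0 -0.6 0 0 0 94" --pt "0 0 -0.6 0 0 0 94" --pt "0 -0.3 -0.6 0 0 0 0" --pt "0 -0.6 -0.6 0 0 0 0" --pt "0 -0.65 -0.6 0 0 0 0" --pt "0 -0.65 -0.6 0 0 0 0" --pt "0 -0.65 -0.6 0 0 0 0" --pt "0 -0.65 -0.6 0 0 0 0" --pt "0 -0.65 -0.6 0 0 0 0" --pt "0 -0.65 -0.6 0 0 0 0" --pt "0 -0.65 -0.6 0 0 0 0"

```text
time: 24.95
tool_pos: [0.497, -0.0235, 0.1114]
ee_rot: [3.142, 0.0, 1.461]
wrist_force: [0.5, -0.4, 0.4]
width: 0.0374
finger_force: 0.0
```

Request:
servo_tool --pt "0 0 0 0 0 0 0" --pt "0 0 0 0 0 0 0" --pt "0 0 0 0 0 0 0" --pt "0 0 0 0 0 0 0" --pt "0 0 0.15 0 0 0 0" --pt "0 0 0.3 0 0 0 0" --pt "0 0.05 0.3 0 0 0 0" --pt "0 0.1 0.3 0 0 0 0" --pt "0 0.13 0.3 0 0 0 0" --pt "0 0.13 0.3 0 0 0 0"

```text
time: 25.78
tool_pos: [0.5109, -0.025, 0.0827]
ee_rot: [3.139, 0.0, 1.461]
wrist_force: [-0.8, 0.1, 1.0]
width: 0.0005
finger_force: 0.0
```

Run:
```python
from h import *
st()
n=np.array([np.cos(KY),np.sin(KY)]);e=np.array([.5597,-.0304])+n*.025
for a in (133,90,60):
    t=np.radians(a);r=.073;go(*(e+n*(r*np.cos(t)-.0125)),.012+r*np.sin(t)+.017,KY)
```

```text
25.8 pos [ 0.5109 -0.025   0.0827] th -0.11 F [-0.8  0.1  1. ] w 0.0005 ff 0.0
go [0.    0.118 0.003] [ 0.002  0.    -0.   ]
go [ 0.     0.616 -0.192] [ 0.002  0.    -0.   ]
go [ 0.     0.981 -0.093] [ 0.002  0.    -0.   ]
```

Request:
servo_tool --pt "0 0.06 0 0 0 0 0" --pt "0 0.12 -0.01 0 0 0 0" --pt "0 0.18 -0.05 0 0 0 0" --pt "0 0.24 -0.1 0 0 0 0" --pt "0 0.3 -0.13 0 0 0 0" --pt "0 0.36 -0.15 0 0 0 0" --pt "0 0.42 -0.17 0 0 0 0" --pt "0 0.48 -0.185 0 0 0 0" --pt "0 0.54 -0.19 0 0 0 0" --pt "0 0.6 -0.195 0 0 0 0"

```text
time: 26.62
tool_pos: [0.5713, -0.0317, 0.1033]
ee_rot: [3.136, 0.0, 1.461]
wrist_force: [-0.9, 0.4, 3.4]
width: 0.0007
finger_force: 1.4
```

Request:
servo_tool --pt "0 0.06 0 0 0 0 0" --pt "0 0.12 0 0 0 0 0" --pt "0 0.18 0.01 0 0 0 0" --pt "0 0.24 0.02 0 0 0 0" --pt "0 0.3 0.05 0 0 0 0" --pt "0 0.3 0.05 0 0 0 0" --pt "0 0.3 0.05 0 0 0 0"

```text
time: 27.2
tool_pos: [0.5984, -0.0346, 0.0948]
ee_rot: [-3.139, -0.0, 1.461]
wrist_force: [0.8, 0.0, -0.6]
width: 0.0004
finger_force: 0.0
```

Request:
servo_tool --pt "0 0 -0.2 0 0 0 0" --pt "0 -0.3 -0.3 0 0 0 0" --pt "0 -0.7 -0.3 0 0 0 0" --pt "0 -1 -0.2 0 0 0 0" --pt "0 -1 0 0 0 0 0" --pt "0 -1 0 0 0 0 0"

```text
time: 27.7
tool_pos: [0.4955, -0.023, 0.0928]
ee_rot: [-3.135, -0.0, 1.461]
wrist_force: [-1.4, -0.2, -0.5]
width: 0.0004
finger_force: 0.0
```

Run:
```python
from h import *
st()
S=snap("scene","s6");D=snap("side","d7");
print([(np.round(d["extent"]).tolist(),round(d["conf"],2)) for d in robot.find_in("block1","side")])
# mean brightness check of predicted tipped top face of block C
n=np.array([np.cos(KY),np.sin(KY)]);e=np.array([.5597,-.0304])+n*.025
p=boxpts(*(e+n*.0255),KY,(.075,.095,.05),.012);q=proj(p,cam("side"));print("pred side bbox",q.min(0).round(),q.max(0).round())
```

```text
27.7 pos [ 0.4955 -0.023   0.0928] th -0.1099 F [-1.4 -0.2 -0.5] w 0.0004 ff 0.0
[([393.0, 195.0, 25.0, 29.0], 0.84), ([277.0, 231.0, 40.0, 26.0], 0.83), ([274.0, 262.0, 43.0, 34.0], 0.73), ([378.0, 257.0, 39.0, 39.0], 0.65), ([291.0, 200.0, 8.0, 8.0], 0.42)]
pred side bbox [248. 240.] [289. 282.]
```

Block C tipped as expected. I'll push it on, then look around.

Request:
servo_tool --pt "0 0 0.25 0 0 0 0" --pt "0 0 0.45 0 0 0 0" --pt "0 0.2 0.45 0 0 0 0" --pt "0 0.4 0.45 0 0 0 0" --pt "0 0.5 0.45 0 0 0 0" --pt "0 0.58 0.45 0 0 0 0" --pt "0 0.66 0.45 0 0 0 0" --pt "0 0.74 0.45 0 0 0 0" --pt "0 0.82 0.45 0 0 0 0" --pt "0 0.9 0.45 0 0 0 0" --pt "0 0.98 0.45 0 0 0 0" --pt "0 0.98 0.45 0 0 0 0"

```text
time: 28.85
tool_pos: [0.5977, -0.0346, 0.0516]
ee_rot: [3.141, -0.0, 1.461]
wrist_force: [-0.9, -1.1, 0.5]
width: 0.0002
finger_force: 0.3
```

Request:
servo_tool --pt "0 -0.2 0 0 0 0 94" --pt "0 -0.4 -0.2 0 0 0 94" --pt "0 -0.5 -0.6 0 0 0 94" --pt "0 -0.7 -1 0 0 0 94" --pt "0 -1 -1 0 0 0.07 94" --pt "0 -1 -1 0 0 0.07 94"

```text
time: 29.35
tool_pos: [0.4959, -0.0231, 0.1552]
ee_rot: [3.136, -0.0, 1.348]
wrist_force: [0.3, -0.0, -0.4]
width: 0.0369
finger_force: 0.0
```

Request:
servo_tool --pt "0 -0.2 -0.4 0 0 0 94" --pt "0.2 -0.4 -0.8 0 0 0 94" --pt "0.5 -0.6 -1 0 0 0 94" --pt "0.8 -0.6 -1 0 0 0 94" --pt "1 -0.6 -1 0 0 0 94" --pt "1 -0.6 -1 0 0 0 94"

```text
time: 29.85
tool_pos: [0.4616, 0.0904, 0.2522]
ee_rot: [3.139, -0.003, 1.356]
wrist_force: [-0.2, -0.9, -0.3]
width: 0.0772
finger_force: 0.0
```

Run:
```python
from h import *
st(); W=snap("wrist","w7");S=snap("scene","s7");D=snap("side","d7b")
a=np.hstack([cv2.resize(S[140:420,170:530],(400,311)),cv2.resize(D[150:440,120:480],(386,311))])
a=np.vstack([a,cv2.resize(W,(786,590))[:289]]);cv2.imwrite("pics/m7.png",a);print(a.shape)
```

```text
29.9 pos [0.4616 0.0904 0.2522] th -0.2143 F [-0.2 -0.9 -0.3] w 0.0772 ff 0.0
(600, 786, 3)
```

View pics/m7.png

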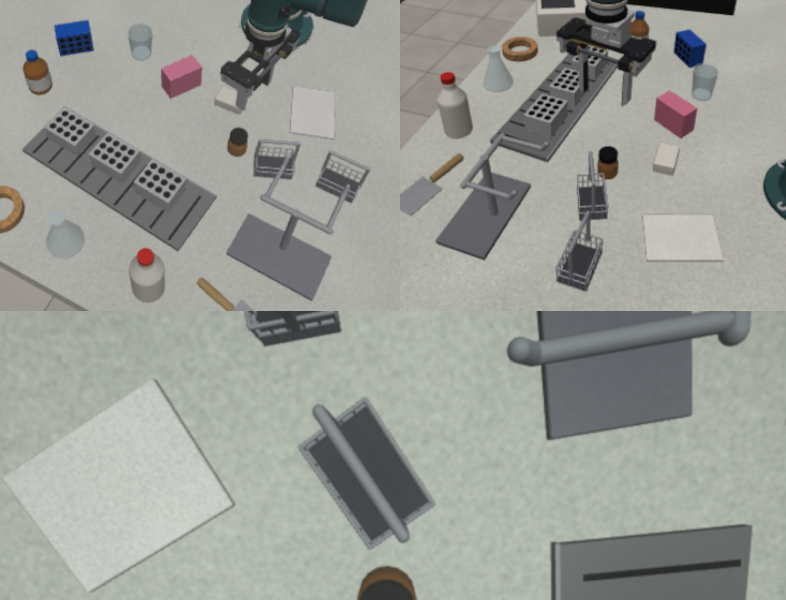

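All three blocks lie wells up, wholly on the board. Both baskets are upright, with bail 1 running from (260,81) to (328,184) in the wrist view. I'll move to a wrist view over the baskets and stand.

Run:
```python
from h import *
go(.52,.19,.36,0)
```

```text
go [ 1.135  0.353 -1.097] [-0.     0.001 -0.14 ]
```

Request:
servo_tool --pt "0.3 0.1 -0.3 0 0 -0.04 94" --pt "0.6 0.2 -0.6 0 0 -0.08 94" --pt "0.9 0.3 -0.9 0 0 -0.12 94" --pt "1 0.35 -1 0 0 -0.14 94" --pt "1 0.35 -1 0 0 -0.14 94" --pt "1 0.35 -1 0 0 -0.14 94" --pt "1 0.35 -1 0 0 -0.14 94"

```text
time: 30.58
tool_pos: [0.5163, 0.1756, 0.3492]
ee_rot: [-3.139, 0.001, 1.568]
wrist_force: [0.7, -0.6, -0.6]
width: 0.0942
finger_force: 0.0
```

Run:
```python
from h import *
st(); W=snap("wrist","w8");snap("scene","s8");snap("side","d8");C=cam("wrist")
for t in("bail1","hook_r"):
  print(t,[(np.round(d["extent"]).tolist(),round(d["conf"],2)) for d in robot.find_in(t,"wrist")])
cv2.imwrite("pics/w8c.png",cv2.resize(W[:370],(800,463),interpolation=2))
```

```text
30.6 pos [0.5163 0.1756 0.3492] th -0.0024 F [ 0.7 -0.6 -0.6] w 0.0942 ff 0.0
bail1 [([247.0, 58.0, 65.0, 115.0], 0.83), ([275.0, 209.0, 80.0, 106.0], 0.78)]
hook_r [([424.0, 112.0, 156.0, 201.0], 0.6)]
```

View pics/w8c.png

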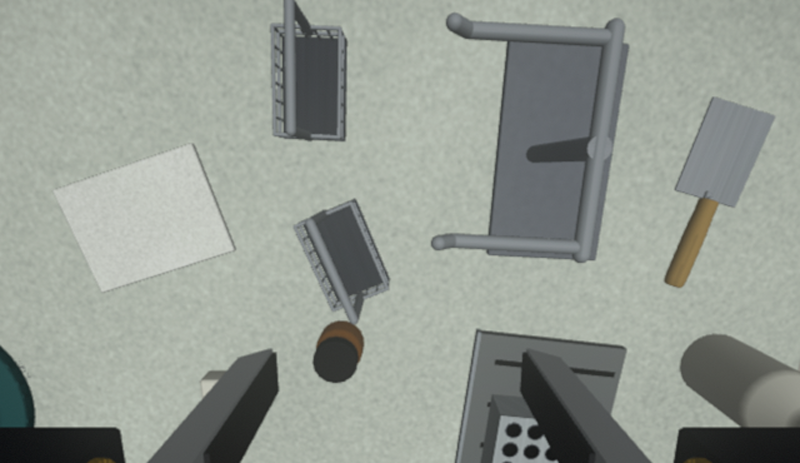

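Wrist view (crop pixels): right prong (440,243) to (588,245), left prong (457,22) to (614,37), crossbar (617,22) to (583,255), bail 1 (313,217) to (354,316), bail 2 from (288,0) to (291,133).

Run:
```python
from h import *
C=cam("wrist");n=lambda a:np.round(a,4).tolist();w=lambda u,z:onz(np.array(u)/1.25,z,C)
a,b=w((617,22),.17,),w((583,255),.17);d=a-b;print("cross",n(a),n(b),"yaw",np.arctan2(-d[0],d[1]),"len",np.hypot(*d[:2]))
for nm,t,m in(("R",(440,242),(588,245)),("L",(457,22),(614,37))):
    a,b=w(t,.182),w(m,.17);d=b-a;print(nm,n(a),n(b),"yaw",np.arctan2(d[1],d[0]),np.hypot(*d[:2]),"mid by crossbar",n(b))
a,b=w((313,217),.11),w((354,316),.11);d=a-b;print("b1",n((a+b)/2),n(a),n(b),np.arctan2(-d[0],d[1]),np.hypot(*d[:2]))
a,b=w((288,2),.11),w((291,133),.11);d=a-b;print("b2",n(a),n(b),np.arctan2(-d[0],d[1]),np.hypot(*d[:2]))
```

```text
cross [0.6499, 0.337, 0.17] [0.6429, 0.1922, 0.17] yaw -0.0481754706126576 len 0.14500796696102838
R [0.5428, 0.2031, 0.182] [0.6456, 0.1991, 0.17] yaw -0.03798599503014115 0.10289710949649093 mid by crossbar [0.6456, 0.1991, 0.17]
L [0.5502, 0.3341, 0.182] [0.649, 0.3287, 0.17] yaw -0.05502248527858112 0.09892879982965888 mid by crossbar [0.649, 0.3287, 0.17]
b1 [0.4625, 0.1713, 0.11] [0.4471, 0.2125, 0.11] [0.4778, 0.1301, 0.11] 0.35625448231740414 0.08792414432962489
b2 [0.4362, 0.3651, 0.11] [0.4332, 0.276, 0.11] -0.03338058081801485 0.08911258508622713
```

Run:
```python
from h import *
go(.4695,.1526,.26,.356)
```

```text
go [-0.237 -0.464  0.903] [-0.001  0.    -0.227]
```

Request:
servo_tool --pt "-0.1 -0.2 0.2 0 0 -0.05 70" --pt "-0.2 -0.4 0.5 0 0 -0.1 70" --pt "-0.23 -0.46 0.8 0 0 -0.17 70" --pt "-0.23 -0.46 0.9 0 0 -0.23 70" --pt "-0.23 -0.46 0.9 0 0 -0.23 70" --pt "-0.23 -0.46 0.9 0 0 -0.23 70" --pt "-0.23 -0.46 0.9 0 0 -0.23 70"

```text
time: 31.42
tool_pos: [0.4712, 0.1542, 0.2625]
ee_rot: [3.139, 0.0, 1.93]
wrist_force: [0.0, -0.3, -0.0]
width: 0.0698
finger_force: 0.0
```

Run:
```python
from h import *
st();im=snap("wrist","w9");C=cam("wrist");d=np.array([-.349,.937])
for k in(-.0435,0,.0435): q=proj([.4625+k*d[0],.1713+k*d[1],.11],C)[0];print(q);cv2.drawMarker(im,tuple(int(v) for v in q),(0,0,255),0,14,1)
cv2.imwrite("pics/w9c.png",im[:400])
print([(np.round(e["extent"]).tolist(),round(e["conf"],2)) for e in robot.find_in("bail1","wrist")])
go(.4695,.1526,.108,.356)
```

```text
31.4 pos [0.4712 0.1542 0.2625] th 0.359 F [ 0.  -0.3 -0. ] w 0.0698 ff 0.0
[316.11164395 258.37237192]
[316.20188264 206.29869362]
[316.29885732 150.33790902]
[([345.0, 47.0, 100.0, 93.0], 0.65), ([315.0, 205.0, 71.0, 129.0], 0.61)]
go [-0.008 -0.031  1.548] [0.002 0.    0.003]
```

View pics/w9c.png

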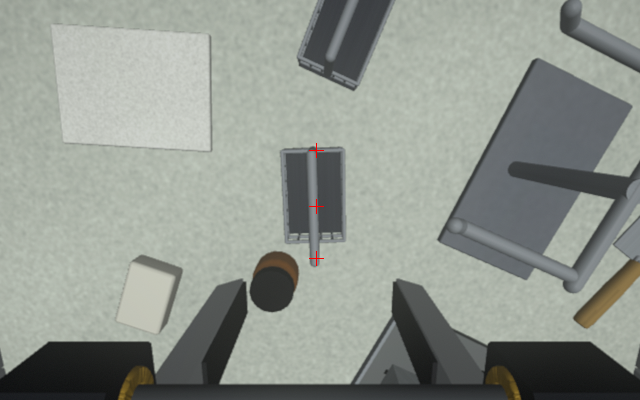

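The bail bar, (313,150) to (314,263), matches the prediction, and the jar is clear at (272,285). I'll descend and grip.

Request:
servo_tool --pt "0 -0.02 0.3 0 0 0 70" --pt "0 -0.03 0.6 0 0 0 70" --pt "0 -0.03 0.8 0 0 0 70" --pt "0 -0.03 0.8 0 0 0 70"

```text
time: 31.85
tool_pos: [0.4658, 0.1527, 0.177]
ee_rot: [-3.134, -0.001, 1.931]
wrist_force: [0.2, 0.2, -0.2]
width: 0.0697
finger_force: 0.0
```

Request:
servo_tool --pt "0 0 0.3 0 0 0 70" --pt "0 0 0.6 0 0 0 70" --pt "0 0 0.74 0 0 0 70" --pt "0 0 0.74 0 0 0 70" --pt "0 0 0.74 0 0 0 0" --pt "0 0 0.74 0 0 0 0" --pt "0 0 0.74 0 0 0 0" --pt "0 0 0.74 0 0 0 0" --pt "0 0 0.74 0 0 0 0" --pt "0 0 0.74 0 0 0 0" --pt "0 0 0.74 0 0 0 0" --pt "0 0 0.74 0 0 0 0"

```text
time: 32.85
tool_pos: [0.4678, 0.1531, 0.1071]
ee_rot: [3.141, 0.0, 1.932]
wrist_force: [0.1, 0.0, 0.2]
width: 0.0201
finger_force: 0.0
```

Request:
servo_tool --pt "0 0 0 0 0 0 0" --pt "0 0 0 0 0 0 0" --pt "0 0 0 0 0 0 0"

```text
time: 33.1
tool_pos: [0.4677, 0.153, 0.1068]
ee_rot: [-3.141, 0.0, 1.932]
wrist_force: [-0.7, -0.4, 0.0]
width: 0.007
finger_force: 30.0
```

Request:
servo_tool --pt "0 0 -0.15 0 0 0 0" --pt "0 0 -0.35 0 0 0 0" --pt "0 0 -0.6 0 0 0 0" --pt "0 0 -0.85 0 0 0 0" --pt "0 0 -1 0 0 0 0" --pt "0 0 -1 0 0 0.05 0" --pt "0 0 -1 0 0 0.1 0" --pt "0 0 -1 0 0 0.15 0" --pt "0 0 -1 0 0 0.2 0" --pt "0 0 -1 0 0 0.26 0" --pt "0 0 -1 0 0 0.26 0"

```text
time: 34.02
tool_pos: [0.4676, 0.153, 0.2065]
ee_rot: [-3.141, 0.0, 1.522]
wrist_force: [-0.9, 0.2, -0.4]
width: 0.0068
finger_force: 30.0
```

Run:
```python
from h import *
st();go(.505,.186,.212,-.047);go(.5931,.182,.212,-.047)
snap("scene","s10");snap("side","d10");S,D=cam("scene"),cam("side")
c=robot.get_obs()["tool_pos"]
for c_,C in(("scene",S),("side",D)): print([(np.round(e["extent"]).tolist(),round(e["conf"],2)) for e in robot.find_in("bail1",c_)], proj(np.array([c[0]-.0,c[1]+.019,c[2]-.058]),C).round())
```

```text
34.0 pos [0.4676 0.153  0.2065] th -0.0487 F [-0.9  0.2 -0.4] w 0.0068 ff 30.0
go [ 0.347  0.358 -0.056] [-0.001  0.    -0.001]
go [ 0.35   1.24  -0.057] [-0.001  0.    -0.001]
[([481.0, 298.0, 51.0, 51.0], 0.82), ([423.0, 266.0, 46.0, 40.0], 0.66)] [[424. 262.]]
[([296.0, 296.0, 40.0, 68.0], 0.97), ([288.0, 384.0, 41.0, 76.0], 0.8)] [[295. 294.]]
```

Request:
servo_tool --pt "0.15 0.1 -0.06 0 0 0 0" --pt "0.3 0.2 -0.06 0 0 0 0" --pt "0.35 0.3 -0.06 0 0 0 0" --pt "0.35 0.36 -0.06 0 0 0 0" --pt "0.35 0.36 -0.06 0 0 0 0"

```text
time: 34.63
tool_pos: [0.5061, 0.1862, 0.2125]
ee_rot: [-3.141, 0.001, 1.524]
wrist_force: [-0.1, -1.0, -1.3]
width: 0.007
finger_force: 30.0
```

Request:
servo_tool --pt "0 0.12 0 0 0 0 0" --pt "0 0.25 0 0 0 0 0" --pt "0 0.4 0 0 0 0 0" --pt "0 0.55 0 0 0 0 0" --pt "0 0.7 0 0 0 0 0" --pt "0 0.82 0 0 0 0 0" --pt "0 0.88 0 0 0 0 0" --pt "0 0.88 0 0 0 0 0" --pt "0 0.88 0 0 0 0 0"

```text
time: 35.38
tool_pos: [0.5928, 0.1819, 0.2127]
ee_rot: [-3.14, 0.0, 1.523]
wrist_force: [0.0, -0.0, -0.3]
width: 0.0069
finger_force: 30.0
```

Run:
```python
from h import *
st();go(.5931,.182,.177,-.047)
```

```text
35.4 pos [0.5928 0.1819 0.2127] th -0.0474 F [ 0.  -0.  -0.3] w 0.0069 ff 30.0
go [0.002 0.003 0.357] [-0.001  0.    -0.   ]
```

Request:
servo_tool --pt "0 0 0.1 0 0 0 0" --pt "0 0 0.2 0 0 0 0" --pt "0 0 0.28 0 0 0 0" --pt "0 0 0.33 0 0 0 0" --pt "0 0 0.35 0 0 0 0" --pt "0 0 0.35 0 0 0 0"

```text
time: 35.88
tool_pos: [0.5926, 0.1822, 0.1768]
ee_rot: [-3.14, 0.001, 1.524]
wrist_force: [0.6, 0.4, -0.5]
width: 0.0068
finger_force: 30.0
```

Request:
servo_tool --pt "0 0 0.01 0 0 0 0" --pt "0 0 0.02 0 0 0 0" --pt "0 0 0.02 0 0 0 0" --pt "0 0 0.02 0 0 0 0"

```text
time: 36.22
tool_pos: [0.5935, 0.1822, 0.1764]
ee_rot: [3.141, -0.0, 1.524]
wrist_force: [-0.2, -0.3, -1.2]
width: 0.0071
finger_force: 30.0
```

Request:
servo_tool --pt "0 0 0.02 0 0 0 0" --pt "0 0 0.03 0 0 0 0" --pt "0 0 0.03 0 0 0 0" --pt "0 0 0.03 0 0 0 0"

```text
time: 36.55
tool_pos: [0.5937, 0.1822, 0.1748]
ee_rot: [3.139, -0.001, 1.524]
wrist_force: [-1.4, -0.7, 5.0]
width: 0.007
finger_force: 30.0
```

Run:
```python
from h import *
st()
snap("scene","s11");snap("side","d11")
hp=np.array([.594,.201,.179])
for c in("scene","side"): print([(np.round(e["extent"]).tolist(),round(e["conf"],2)) for e in robot.find_in("bail1",c)],"pred bar/bot",proj([hp,hp-[0,0,.11],hp+[.002,.0435,0],hp-[.002,.0435,0]],cam(c)).round().tolist())
```

```text
36.5 pos [0.5937 0.1822 0.1748] th -0.0472 F [-1.4 -0.7  5. ] w 0.007 ff 30.0
[([414.0, 320.0, 45.0, 44.0], 0.68), ([478.0, 300.0, 49.0, 48.0], 0.65), ([235.0, 260.0, 42.0, 45.0], 0.16)] pred bar/bot [[418.0, 300.0], [411.0, 323.0], [436.0, 309.0], [400.0, 292.0]]
[([288.0, 385.0, 41.0, 76.0], 0.7), ([237.0, 305.0, 42.0, 60.0], 0.57)] pred bar/bot [[234.0, 280.0], [238.0, 316.0], [224.0, 294.0], [243.0, 267.0]]
```

Force is +5 N, so the bail rests on the prong. I'll open a little and lift out.

Request:
servo_tool --pt "0 0 0 0 0 0 28" --pt "0 0 0 0 0 0 28" --pt "0 0 0 0 0 0 28" --pt "0 0 0 0 0 0 28" --pt "0 0 0 0 0 0 28"

```text
time: 37.17
tool_pos: [0.5932, 0.1822, 0.1724]
ee_rot: [-3.141, 0.0, 1.524]
wrist_force: [-0.6, -0.6, -0.0]
width: 0.0278
finger_force: 0.0
```

Request:
servo_tool --pt "0 0 -0.1 0 0 0 28" --pt "0 0 -0.3 0 0 0 28" --pt "0 0 -0.6 0 0 0 28" --pt "0 0 -1 0 0 0 28" --pt "0 0 -1 0 0 0 28" --pt "0 0 -1 0 0 0 28"

```text
time: 37.67
tool_pos: [0.5947, 0.1826, 0.2779]
ee_rot: [3.133, -0.002, 1.524]
wrist_force: [0.6, 0.3, -0.2]
width: 0.0278
finger_force: 0.0
```

Run:
```python
from h import *
st()
snap("scene","s12");snap("side","d12")
print(robot.camera_params("side")["camera_matrix"][0][0])
for c in("scene","side"): print([(np.round(e["extent"]).tolist(),round(e["conf"],2)) for e in robot.find_in("bail1",c)])
go(.50,.27,.30,-.03)
```

```text
37.7 pos [0.5947 0.1826 0.2779] th -0.047 F [ 0.6  0.3 -0.2] w 0.0278 ff 0.0
451.90697298624434
[([478.0, 296.0, 49.0, 47.0], 0.92), ([414.0, 314.0, 47.0, 47.0], 0.74)]
[([238.0, 299.0, 44.0, 69.0], 0.87), ([289.0, 382.0, 41.0, 79.0], 0.79)]
go [ 0.834 -0.968 -0.288] [-0.002  0.001 -0.011]
```

Basket 1 hangs on the right hook. Next is basket 2.

Request:
servo_tool --pt "0.2 -0.3 0 0 0 0 70" --pt "0.5 -0.6 0 0 0 0 70" --pt "0.8 -0.9 0 0 0 0 70" --pt "1 -1 0 0 0 0 70" --pt "1 -1 0 0 0 0 70"

```text
time: 38.28
tool_pos: [0.4949, 0.2903, 0.2716]
ee_rot: [-3.138, -0.001, 1.53]
wrist_force: [1.2, -0.4, -0.3]
width: 0.0576
finger_force: 0.0
```

Request:
servo_tool --pt "0.2 -0.3 0 0 0 0 70" --pt "0.3 -0.55 0 0 0 0 70" --pt "0.3 -0.55 0 0 0 0 70" --pt "0.3 -0.55 0 0 0 0 70" --pt "0.3 -0.55 0 0 0 0 70"

```text
time: 38.7
tool_pos: [0.4451, 0.3186, 0.272]
ee_rot: [-3.141, 0.002, 1.523]
wrist_force: [0.4, -0.6, 0.0]
width: 0.0697
finger_force: 0.0
```

Run:
```python
from h import *
st();im=snap("wrist","w13");C=cam("wrist")
print([(np.round(e["extent"]).tolist(),round(e["conf"],2)) for e in robot.find_in("bail2","wrist")])
for P in ([.4347,.3206],[.4362,.3651],[.4332,.276]): print(proj([*P,.11],C).round())
g=cv2.cvtColor(im,cv2.COLOR_BGR2GRAY)
L=cv2.HoughLinesP(cv2.Canny(g,40,120),1,np.pi/360,40,minLineLength=70,maxLineGap=6)
if L is not None:
  for l in L[:,0]:
    if 220<l[0]<420 and l[1]<340 and l[3]<340: print(l)
```

```text
38.7 pos [0.4451 0.3186 0.272 ] th -0.0478 F [ 0.4 -0.6  0. ] w 0.0697 ff 0.0
[([308.0, 220.0, 66.0, 120.0], 0.95), ([492.0, 326.0, 98.0, 89.0], 0.63)]
[[307. 225.]]
[[305. 170.]]
[[308. 275.]]
[303 242 303 160]
[340 244 340 163]
[282 164 284 238]
```

Run:
```python
from h import *
go(.4353,.3406,.190,-.04);go(.4353,.3406,.107,-.04)
g=cv2.cvtColor(cv2.imread("pics/w13.png"),cv2.COLOR_BGR2GRAY)
for r in(190,250,268): print(g[r,290:325].tolist())
```

```text
go [ 0.217 -0.112  0.822] [-0.     0.001 -0.006]
go [ 0.218 -0.112  1.652] [-0.     0.001 -0.006]
[72, 72, 72, 73, 72, 71, 71, 70, 71, 70, 72, 70, 80, 101, 117, 128, 136, 140, 138, 131, 122, 103, 77, 71, 71, 71, 70, 71, 71, 69, 70, 70, 72, 72, 71]
[145, 145, 129, 107, 118, 135, 143, 144, 143, 145, 145, 146, 129, 100, 107, 121, 130, 137, 138, 136, 129, 115, 97, 99, 114, 108, 119, 137, 144, 145, 145, 144, 143, 143, 144]
[176, 176, 176, 175, 177, 177, 178, 180, 180, 178, 177, 173, 157, 122, 104, 118, 130, 135, 138, 136, 130, 118, 112, 142, 172, 172, 171, 172, 173, 177, 179, 179, 176, 174, 174]
```

The bar's pixels are centred on column 307 as predicted. I'll descend and grip.

Request:
servo_tool --pt "0.2 -0.11 0.1 0 0 0 70" --pt "0.22 -0.11 0.3 0 0 0 70" --pt "0.22 -0.11 0.6 0 0 0 70" --pt "0.22 -0.11 0.85 0 0 0 70" --pt "0.22 -0.11 0.85 0 0 0 70" --pt "0.22 -0.11 0.85 0 0 0 70"

```text
time: 39.3
tool_pos: [0.4346, 0.3407, 0.1862]
ee_rot: [-3.138, 0.003, 1.522]
wrist_force: [-0.3, 0.3, 0.7]
width: 0.0701
finger_force: 0.0
```

Request:
servo_tool --pt "0 0 0.3 0 0 0 70" --pt "0 0 0.6 0 0 0 70" --pt "0 0 0.8 0 0 0 70" --pt "0 0 0.8 0 0 0 70" --pt "0 0 0.8 0 0 0 0" --pt "0 0 0.8 0 0 0 0" --pt "0 0 0.8 0 0 0 0" --pt "0 0 0.8 0 0 0 0" --pt "0 0 0.8 0 0 0 0" --pt "0 0 0.8 0 0 0 0" --pt "0 0 0.8 0 0 0 0" --pt "0 0 0.8 0 0 0 0"

```text
time: 40.3
tool_pos: [0.4347, 0.3419, 0.1082]
ee_rot: [3.141, -0.0, 1.524]
wrist_force: [-1.2, 0.1, -0.4]
width: 0.0203
finger_force: 0.0
```

Request:
servo_tool --pt "0 0 0 0 0 0 0" --pt "0 0 0 0 0 0 0" --pt "0 0 0 0 0 0 0"

```text
time: 40.55
tool_pos: [0.4348, 0.3419, 0.108]
ee_rot: [3.141, 0.0, 1.524]
wrist_force: [-0.2, -0.2, -0.4]
width: 0.0071
finger_force: 30.0
```

Request:
servo_tool --pt "0 0 -0.15 0 0 0 0" --pt "0 0 -0.35 0 0 0 0" --pt "0 0 -0.6 0 0 0 0" --pt "0 0 -0.85 0 0 0 0" --pt "0 0 -1 0 0 0 0" --pt "0 0 -1 0 0 0 0" --pt "0 0 -1 0 0 0 0"

```text
time: 41.13
tool_pos: [0.4348, 0.342, 0.2082]
ee_rot: [3.141, -0.001, 1.524]
wrist_force: [-0.4, -0.4, -3.0]
width: 0.0066
finger_force: 30.0
```

Run:
```python
from h import *
st();go(.505,.3573,.213,-.047);go(.6005,.3528,.213,-.047)
c=robot.get_obs()["tool_pos"]
for c_ in("scene","side"):
    snap(c_,"x14"+c_);print([(np.round(e["extent"]).tolist(),round(e["conf"],2)) for e in robot.find_in("bail1",c_)], proj(np.array([c[0],c[1]-.021,c[2]-.053]),cam(c_)).round())
```

```text
41.1 pos [0.4348 0.342  0.2082] th -0.0471 F [-0.4 -0.4 -3. ] w 0.0066 ff 30.0
go [ 0.186  0.694 -0.047] [ 0.001 -0.    -0.   ]
go [ 0.186  1.65  -0.047] [ 0.001 -0.    -0.   ]
[([413.0, 314.0, 48.0, 50.0], 0.74), ([273.0, 283.0, 47.0, 50.0], 0.69), ([487.0, 276.0, 46.0, 51.0], 0.57), ([428.0, 342.0, 113.0, 126.0], 0.16)] [[488. 274.]]
[([288.0, 356.0, 46.0, 72.0], 0.77), ([235.0, 315.0, 43.0, 38.0], 0.67)] [[287. 350.]]
```

Request:
servo_tool --pt "0.1 0.1 -0.05 0 0 0 0" --pt "0.19 0.25 -0.05 0 0 0 0" --pt "0.19 0.45 -0.05 0 0 0 0" --pt "0.19 0.6 -0.05 0 0 0 0" --pt "0.19 0.69 -0.05 0 0 0 0" --pt "0.19 0.69 -0.05 0 0 0 0"

```text
time: 41.83
tool_pos: [0.5055, 0.3569, 0.2109]
ee_rot: [-3.14, 0.002, 1.522]
wrist_force: [0.5, -1.5, -2.2]
width: 0.0069
finger_force: 30.0
```

Request:
servo_tool --pt "0 0.12 0 0 0 0 0" --pt "0 0.25 0 0 0 0 0" --pt "0 0.4 0 0 0 0 0" --pt "0 0.55 0 0 0 0 0" --pt "0 0.7 0 0 0 0 0" --pt "0 0.85 0 0 0 0 0" --pt "0 0.96 0 0 0 0 0" --pt "0 0.96 0 0 0 0 0" --pt "0 0.96 0 0 0 0 0"

```text
time: 42.58
tool_pos: [0.5996, 0.353, 0.2121]
ee_rot: [-3.139, 0.001, 1.524]
wrist_force: [-0.4, -0.8, -1.9]
width: 0.0069
finger_force: 30.0
```

Run:
```python
from h import *
st();go(.6005,.3528,.177,-.047)
```

```text
42.6 pos [0.5996 0.353  0.2121] th -0.0472 F [-0.4 -0.8 -1.9] w 0.0069 ff 30.0
go [-0.002  0.01   0.351] [-0.001  0.    -0.   ]
```

Request:
servo_tool --pt "0 0 0.1 0 0 0 0" --pt "0 0 0.2 0 0 0 0" --pt "0 0 0.28 0 0 0 0" --pt "0 0 0.33 0 0 0 0" --pt "0 0 0.35 0 0 0 0" --pt "0 0 0.36 0 0 0 0" --pt "0 0 0.36 0 0 0 0"

```text
time: 43.17
tool_pos: [0.6003, 0.3532, 0.177]
ee_rot: [3.141, -0.0, 1.524]
wrist_force: [-1.0, 0.8, -1.4]
width: 0.007
finger_force: 30.0
```

Request:
servo_tool --pt "0 0 0.01 0 0 0 0" --pt "0 0 0.02 0 0 0 0" --pt "0 0 0.03 0 0 0 0" --pt "0 0 0.03 0 0 0 0"

```text
time: 43.5
tool_pos: [0.6007, 0.3534, 0.1756]
ee_rot: [3.14, -0.001, 1.524]
wrist_force: [-0.9, -0.0, 4.4]
width: 0.0073
finger_force: 30.0
```

Fz turned from −1.4 to +4.4 N, so the bail rests on the prong. I'll release and withdraw.

Request:
servo_tool --pt "0 0 0 0 0 0 28" --pt "0 0 0 0 0 0 28" --pt "0 0 0 0 0 0 28" --pt "0 0 0 0 0 0 28" --pt "0 0 0 0 0 0 28"

```text
time: 43.92
tool_pos: [0.6003, 0.353, 0.1735]
ee_rot: [-3.141, 0.0, 1.524]
wrist_force: [0.3, -0.6, 0.7]
width: 0.0281
finger_force: 0.0
```

Request:
servo_tool --pt "0 0 -0.1 0 0 0 28" --pt "0 0 -0.3 0 0 0 28" --pt "0 0 -0.6 0 0 0 28" --pt "0 0 -1 0 0 0 28" --pt "0 -0.3 -1 0 0 0 28" --pt "0 -0.7 -1 0 0 0 28" --pt "0 -1 -1 0 0 0 28" --pt "0 -1 -1 0 0 0 28"

```text
time: 44.58
tool_pos: [0.4958, 0.3586, 0.2762]
ee_rot: [-3.141, -0.001, 1.528]
wrist_force: [0.4, 0.7, -0.1]
width: 0.0281
finger_force: 0.0
```

Request:
servo_tool --pt "-0.3 -0.3 0 0 0 0 28" --pt "-0.6 -0.6 0 0 0 0 28" --pt "-1 -1 0 0 0 0 28" --pt "-1 -1 0 0 0 0 28" --pt "-1 -1 0 0 0 0 28"

```text
time: 45.0
tool_pos: [0.3945, 0.2609, 0.2759]
ee_rot: [3.139, -0.001, 1.523]
wrist_force: [1.1, 0.2, 1.4]
width: 0.0279
finger_force: 0.0
```

Run:
```python
from h import *
st(); S=snap("scene","s15");D=snap("side","d15")
a=np.hstack([cv2.resize(S[140:420,170:530],(400,311),interpolation=2),cv2.resize(D[150:440,120:480],(386,311),interpolation=2)])
b=np.hstack([cv2.resize(S[260:420,370:520],(400,285),interpolation=2),cv2.resize(D[220:400,150:390],(386,285),interpolation=2)])
cv2.imwrite("pics/m15.png",np.vstack([a,b]))
```

```text
45.0 pos [0.3945 0.2609 0.2759] th -0.0483 F [1.1 0.2 1.4] w 0.0279 ff 0.0
```

View pics/m15.png

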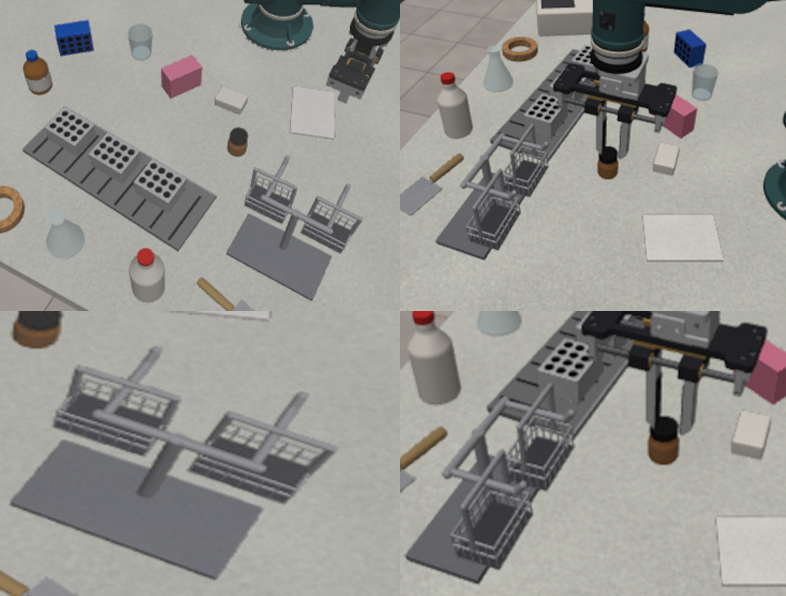

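Both baskets hang on their prongs, the three blocks lie wells up on the board, and the jar and bottles are standing. I'll let things settle and hand in.

Request:
servo_tool --pt "0 0 0 0 0 0 28" --pt "0 0 0 0 0 0 28" --pt "0 0 0 0 0 0 28" --pt "0 0 0 0 0 0 28" --pt "0 0 0 0 0 0 28" --pt "0 0 0 0 0 0 28" --pt "0 0 0 0 0 0 28" --pt "0 0 0 0 0 0 28" --pt "0 0 0 0 0 0 28" --pt "0 0 0 0 0 0 28" --pt "0 0 0 0 0 0 28" --pt "0 0 0 0 0 0 28"

```text
time: 46.1
tool_pos: [0.3959, 0.2626, 0.2741]
ee_rot: [3.141, -0.0, 1.524]
wrist_force: [-1.3, 0.2, 1.1]
width: 0.0282
finger_force: 0.0
```

Run:
```python
from h import *
for c in("scene","side"):
    snap(c,"f"+c);print([(np.round(e["extent"]).tolist(),round(e["conf"],2)) for e in robot.find_in("bail1",c)])
print(robot.close_job())
```

```text
[([413.0, 316.0, 48.0, 46.0], 0.9), ([467.0, 342.0, 50.0, 52.0], 0.65), ([385.0, 267.0, 16.0, 30.0], 0.48)]
[([237.0, 298.0, 41.0, 72.0], 0.83), ([208.0, 345.0, 52.0, 77.0], 0.58), ([249.0, 246.0, 90.0, 102.0], 0.19)]
the job is handed in; nothing more can be done
None
```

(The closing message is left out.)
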